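Set up the drilling jig for the next batch

TASK

With the red T-handled key, turn the clamp screw down in the jig's green tower anticlockwise to open the clamp fully; then stand every wooden blank upright in the channel, side by side along the fence, turn the screw clockwise with the key until the clamp is tight on the blanks, and put the key back upright in its wooden stand. Also turn the piece counter's reset knob back to its zero stop, and leave the glue bottle, wax tin and sanding block where they are.

Things in the scene. Friction and masses are not known exactly. Their poses are not given: they have to be found in the camera images.
- jig: Fixed aluminium drilling jig; origin on the bench under the middle of the clamped row; x across the channel, away from the robot to the fence, y along the channel, z up. Floor plate top z = 12 mm, x -150 to +45 mm. Blanks stand on it between jaw and fence, 60 mm sides along y. Room for four: y = -105, -35, 35, 105 mm. End stops (20 mm high) at y = +-150 mm.
- fence (a point): Middle of the top edge of the fixed dark steel fence's face: x = +23 mm, z = 20 mm in the jig's frame (axes the same), 300 mm long. Clamped blanks touch this face, so their centres lie at jig x = 0.
- jaw: Movable steel jaw bar, 290 mm long (y), 14 mm thick (x), from z = 12 to 20 mm. Origin on the bench under the middle of its clamping face: jig x = -34 mm fully open, -23 mm on the blanks; axes as the jig's. Closing it pushes the blanks up to the fence and squares them.
- screw_socket (a point): Middle of the mouth of the brass clamp screw's square socket, 48 mm above the bench, down a 34 mm square well in the jig's green tower (54 x 54 mm, top z = 75 mm, centre jig x = -115, y = 0). A lead-in, 25 mm wide and 9 mm deep, narrows to 17 mm square, straight to 21 mm above the bench. Axes along the square's sides, turning with the screw; z up.
- screw (a joint): Turn of the clamp screw, rad: 0 the fully open stop, 1.6 the closed stop; grows clockwise seen from above. Starts closed, 1.35 to 1.6, with the channel empty. Needs about 0.15 N m to turn and stays where it is left. Drives the jaw 7.5 mm per rad: it meets the blanks at 1.48 and then stops hard; tight is when it presses the blanks with over 4 N. Open is below 0.2.
- key: T-handled square key, upright in the stand. Origin: middle of its lower end; z up, x along the handle. Steel shank 15 mm square (sides along x, y; last 6 mm a cone to 10 mm), 85 mm long; red handle 86 (x) x 18 (y) x 24 mm high, its middle 97 mm above the origin. About 160 g. In the socket it stands by itself, with about 8 degrees of turning play.
- stand: Fixed wooden key stand, 70 x 70 mm, 65 mm high, on a 90 x 90 mm foot. Origin under its centre on the bench, sides along x and y, z up.
- stand_bore (a point): Middle of the mouth of the stand's square bore, 65 mm above the bench. 25 mm wide, narrowing over 9 mm to 17 mm square, sides along the stand's x and y; floor 10 mm above the bench. The key is home with its end on that floor, handle along any side.
- reset_knob (a joint): Turn of the piece counter's reset knob, rad: 0 at its zero stop, starts between 0.7 and 1.35; grows clockwise seen from above, so turn it anticlockwise to zero (below 0.08). Friction about 0.04 N m; stays where it is left.
- reset_knob_grip (a point): On the axis of the black knob on the fixed grey piece counter (120 x 100 x 40 mm, white dial), 77 mm above the bench. Knob: 44 mm disc with a bar 42 mm long (this point's x), 14 mm wide (y), from 54 to 84 mm above the bench. Axes turn with the knob. The white mark on its -x end points to the dial's red mark at zero.
- glue: Bystander: glue bottle, 60 mm across, 160 mm tall, standing beyond the jig; origin under its centre. Leave alone.
- wax: Bystander: wax tin, 76 mm across, 50 mm tall; origin under its centre. Leave alone.
- sander: Bystander: cork sanding block with a wooden grip, 110 x 60 x 40 mm; origin under its centre. Leave alone.
- blank0: Pale wooden blank, 46 mm (x) by 60 mm (y) by 42 mm high, small black cross on top, about 90 g, loose. Origin under its centre, z up. At the start it stands on the bench; None if absent (two to four are there).
- blank1: Pale wooden blank, 46 mm (x) by 60 mm (y) by 42 mm high, small black cross on top, about 90 g, loose. Origin under its centre, z up. At the start it stands on the bench; None if absent (two to four are there).
- blank2: Pale wooden blank, 46 mm (x) by 60 mm (y) by 42 mm high, small black cross on top, about 90 g, loose. Origin under its centre, z up. At the start it stands on the bench; None if absent (two to four are there).
- blank3: Pale wooden blank, 46 mm (x) by 60 mm (y) by 42 mm high, small black cross on top, about 90 g, loose. Origin under its centre, z up. At the start it stands on the bench; None if absent (two to four are there).

How it is judged (in metres and radians):
On the way, in this order (a step that is already met when the one before it is completed fails the run):
1. the clamp screw is turned back to open with the key in its socket (value of joint screw below 0.2 rad and distance between key and screw_socket below 0.032 m and z of key in the frame of screw_socket below -0.016 m), for 0.2 s.
2. every blank stands upright in the open channel of the jig (x of blank0 in the frame of jig between -0.016 and 0.005 m and y of blank0 in the frame of jig between -0.126 and 0.126 m and z of each of blank0, blank1, blank2, blank3 in the frame of jig below 0.016 m and angle between each of blank0, blank1, blank2, blank3's own z axis and vertical below 0.12 rad and x of blank1 in the frame of jig between -0.016 and 0.005 m and y of blank1 in the frame of jig between -0.126 and 0.126 m and x of blank2 in the frame of jig between -0.016 and 0.005 m and y of blank2 in the frame of jig between -0.126 and 0.126 m and x of blank3 in the frame of jig between -0.016 and 0.005 m and y of blank3 in the frame of jig between -0.126 and 0.126 m and value of joint screw below 0.6 rad), for 0.2 s.
3. the clamp screw is turned fully closed with the key in its socket (value of joint screw above 1.45 rad and distance between key and screw_socket below 0.032 m and z of key in the frame of screw_socket below -0.016 m), for 0.2 s.
4. the key is back in its stand (horizontal distance between key and stand_bore below 0.005 m and height (world z) of key below 0.016 m and angle between key's own z axis and vertical below 0.12 rad), for 0.2 s.
At the end, for the whole second after the job is handed in: Every blank upright (7 degrees) on the jig's floor, centre within 5 mm of the clamped line and 126 mm of its middle; screw past 1.45 rad, jaw pressing with over 4 N; key at rest upright in its stand, end within 5 mm of the bore's axis and 6 mm of its floor; reset knob below 0.08 rad (all of step 4 and x of blank0 in the frame of jig between -0.005 and 0.005 m and y of blank0 in the frame of jig between -0.126 and 0.126 m and z of each of blank0, blank1, blank2, blank3 in the frame of jig below 0.016 m and angle between each of blank0, blank1, blank2, blank3's own z axis and vertical below 0.12 rad and x of blank1 in the frame of jig between -0.005 and 0.005 m and y of blank1 in the frame of jig between -0.126 and 0.126 m and x of blank2 in the frame of jig between -0.005 and 0.005 m and y of blank2 in the frame of jig between -0.126 and 0.126 m and x of blank3 in the frame of jig between -0.005 and 0.005 m and y of blank3 in the frame of jig between -0.126 and 0.126 m and value of joint screw above 1.45 rad and contact force between jaw and anything else above 4 N and value of joint reset_knob below 0.08 rad and linear speed of key below 0.02 m/s); the robot touches nothing.
It fails at once if the glue bottle is disturbed (moved more than 30 mm) (distance of glue from where it was at the start of the episode above 0.03 m).
It fails at once if the wax tin is disturbed (moved more than 30 mm) (distance of wax from where it was at the start of the episode above 0.03 m).
It fails at once if the sanding block is disturbed (moved more than 30 mm) (distance of sander from where it was at the start of the episode above 0.03 m).
Of blank0, blank1, blank2, blank3 only 2 to 4 are there at a start; the rules pass over those that are not, and their reading is None.
At some moment in a run one of blank0, blank1, blank2, blank3 may be knocked a few centimetres aside while the robot is not near it.
It also fails if it takes over 210 s, if anything falls off the work surface, if the arm or the gripper's body presses on something with over 40 N, if the wrist force passes 120 N, or if a joint passes its speed limit or range.

ROBOT

A 6-joint arm with a two-finger parallel gripper is mounted at the origin on the work surface. World frame = base frame: x ahead of the robot, y to its left, z up, the work surface at z = 0. Lengths are in mm, angles in degrees, forces in N, time in s.
With the tool pointing down it reaches from about 300 to 825 mm from the base axis. Payload 5.4 kg.
Tool frame: the origin (TCP) lies at the very end of the fingers, on their centre line; the grasp point (between the pads) lies 19 mm behind it; z points along the fingers, y is the direction in which the jaws open and shut (so a half turn about z gives the same grasp; the last joint's range is limited). The gripper opens to 92 mm and grips with 3 to 60 N. Pads are 20 mm wide; open, the fingers measure 128 mm over their backs; the gripper's body (75 mm by 189 mm) begins 69 mm behind the grasp point.
Start: joints at [-78.501, 9.076, 91.501, -0, 79.423, -12.038], TCP at [229.597, -527.154, 214.601] pointing down, gripper open.
Joint ranges: [-166.64, 166.64], [-54.1, 131.32], [10.49, 154.53], [-73.88, 253.88], [9.74, 151.15], [-171.62, 171.62]. Speed limits (degrees/s): [147.25, 147.25, 180, 180, 180, 180].

INTERFACE

Orientations are given as a 3x3 rotation matrix whose columns are the frame's x, y, z axes.
In Python, from workcell import r gives the robot as it stands.
- The arm moves only by the tool arm_command, never from a script. Its argument "series" is text: rows parted by semicolons, each of 5 numbers parted by spaces: the opening in per cent of the stroke, from 0 (shut) to 100 (fully open), then the shift along the world's x, y, z in m, then the turn about the world's z in rad. A call has 1 to 12 rows; each row is the pose to reach, as a shift and turn from the pose commanded when the call began; what a row does not reach only later rows make up. A row lasts 1/8 s, in which the tool goes at most 62.5 mm and 10.7 degrees, less where a joint would pass 70% of its speed; a pose out of reach is approached as far as the arm can. A call with a gripper value outside its range is refused whole. The fingers move at their own pace and stop on an object; "newtons" is the grip in N (left out, the last holds). Time passes only in rows, so rows that repeat a pose let the fingers close. It gives the time, the measured TCP pose, the force and the opening at its end, in the units of the state.
- r.observe(): the state, without advancing time (a new reading comes with each control period).
- r.camera(name): name is "scene" or "top" or "wrist"; returns a dict with "frame" (420x560x3 uint8, red, green, blue), "camera_matrix" (3x3 intrinsics, pixels), "position" and "orientation" of the camera in the world; the wrist camera has in their place "mount" (4x4, takes a point from camera to tool coordinates, whose origin is the TCP and whose axes are the flange's). Camera axes: x right, y up, looking along -z (the intrinsics and any distortion apply to the point x, -y, -z); pixel columns grow to the right and rows downward; lengths in mm; the calibration is good to about 2 mm. A picture is of the moment at which its call begins: read the wrist's pose just before it. There is no depth.
- r.job_done(): hands the job in, once; it reports no verdict.
Trained networks look in the newest picture that a camera, given by its name, has taken for a name from the list of things; names that differ only in an ending like _2 or _b are one class to them, and where a whole thing is asked for, a point or a joint stands for the part that bears it (a point fixed in the world has none). Each returns a list of dicts, best first, with "p" (0 to 1); they miss things now and then, are a little off and sometimes report something else, mostly with a low value. They report only what shows in the picture. A call takes as long as a camera call.
- r.find_in(camera, name): "pixel" ([column, row] in pixels, amid what is visible of it).
- r.cut_out(camera, name): "region" (420x560 bool, what is visible of it) and "pixel" ([column, row] in pixels, amid what is visible of it).
The state is a dict: "time_s": time; "q": joint angles; "joint_velocities": joint speeds; "joint_torque": joint torques, N m; "position": TCP position; "eef_rot": TCP orientation; "force": force on the tool from outside, world axes, zero at the start; "torque": the same for the moment, N m; "finger_gap": opening from 0.0 (shut) to 1.0 (fully open).
Only numpy, scipy, OpenCV 4.12 (cv2) and the standard library are available. Lean on these libraries where they do the work, as an engineer would, in place of code of your own. Each camera call takes 0.05 s, during which the arm holds its last target. There are 200 camera calls.

## Working session

There is one attempt and no reset: what is moved stays moved. The work goes in short steps, Python scripts to look and compute and a tool call to move; the robot and the scene stay as the last step left them, time stands still between calls to the robot, and variables do not carry over. Pictures are saved under pics/ and viewed, about 12 in all and at most 16, crops included, and the job is handed in when it is done.

Besides the shell and the picture viewer there is one more tool, called as name(argument=value, ...) on one line, values as JSON. arm_command: Moves the arm, as the interface text tells. Its arguments: {"type":"object","properties":{"series":{"type":"string"},"newtons":{"type":"number"}},"required":["series"]}

```bash
mkdir -p pics; ls; python3 - <<'E'
from workcell import r
import cv2
import numpy as np
s=r.observe();print(s['time_s'],s['position'],s['eef_rot'],s['force'],s['finger_gap'])
for c in ('top','scene'):
    d=r.camera(c);cv2.imwrite(f'pics/{c}0.png',d['frame'][:,:,::-1])
    print(c,d['camera_matrix'],d['position'],d['orientation'],[k for k in d])
    for n in ('jig','key','stand','reset_knob','blank0','glue','wax','sander','screw_socket','stand_bore','jaw','fence','reset_knob_grip'):
        print(n,[(np.round(x['pixel'],1).tolist(),round(x['p'],2)) for x in r.find_in(c,n)])
d=r.camera('wrist');print(d['mount'],d['camera_matrix'])
E
```

```text
pics
0.0 [ 229.490683   -526.54552147  213.62710004] [[ 9.16799380e-01  3.99347928e-01 -3.60536146e-04]
 [ 3.99347894e-01 -9.16797659e-01  1.81983218e-03]
 [ 3.96207517e-04 -1.81240037e-03 -9.99998279e-01]] [-0.21168243  0.11693553 -0.01509883] 0.997956949030235
top [[540.0039226    0.         283.81566802]
 [  0.         540.0039226  209.98490372]
 [  0.           0.           1.        ]] [ 332.92366603  -19.41054871 1361.32026076] [[ 0.04025411  0.97919804 -0.19887386]
 [-0.99917661  0.04045818 -0.00303908]
 [ 0.00507021  0.19883244  0.98002038]] ['frame', 'camera_matrix', 'position', 'orientation']
jig [([273.9, 238.7], 0.82)]
key [([151.2, 280.6], 0.82)]
stand [([166.5, 280.8], 0.73), ([270.6, 239.8], 0.61)]
reset_knob [([137.0, 220.4], 0.63)]
blank0 [([429.4, 276.5], 0.86)]
glue [([175.9, 163.5], 0.84)]
wax [([335.0, 155.3], 0.78)]
sander [([395.7, 170.6], 0.79), ([333.0, 153.7], 0.23)]
screw_socket [([263.8, 259.4], 0.54), ([165.3, 280.9], 0.19)]
stand_bore [([168.2, 280.7], 0.9), ([268.0, 230.1], 0.29)]
jaw [([267.3, 230.4], 0.97), ([263.8, 260.3], 0.7)]
fence [([271.7, 237.4
[... 592 characters left out ...]
4], 0.73)]
glue [([301.0, 356.3], 0.81)]
wax [([197.6, 230.3], 0.57)]
sander [([186.0, 184.2], 0.86), ([313.0, 252.9], 0.67)]
screw_socket []
stand_bore [([421.5, 315.4], 0.91), ([301.2, 358.2], 0.63)]
jaw []
fence [([312.3, 251.0], 0.86)]
reset_knob_grip [([389.4, 368.4], 0.83), ([314.0, 250.4], 0.35)]
[[-6.00742542e-04  9.71922552e-01  2.35300219e-01  6.55710149e+01]
 [ 9.99999765e-01  5.05907195e-04  4.63407088e-04  9.12883043e-01]
 [ 3.31355726e-04  2.35300442e-01 -9.71922627e-01 -1.69645814e+02]
 [ 0.00000000e+00  0.00000000e+00  0.00000000e+00  1.00000000e+00]] [[348.65805409   0.         278.72749991]
 [  0.         348.65805409 212.47282989]
 [  0.           0.           1.        ]]
```

View pics/top0.png

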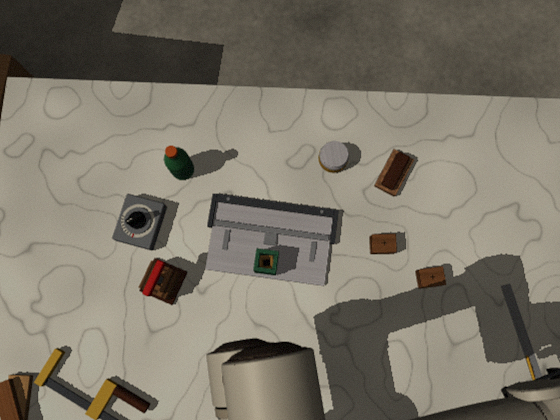

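View pics/scene0.png

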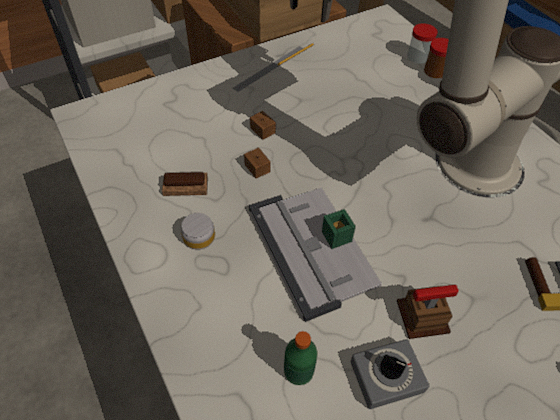

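The top view shows the jig at (270,240) with its green tower at (266,261), and the stand with the red key at (160,280). The counter is at (137,220), and blanks are at (384,243) and (431,277). The scene view agrees, with two blanks visible, though the arm could be hiding one.

```bash
cat > h.py <<'E'
from workcell import r
import cv2, numpy as np
def cam(c):
    s=r.observe(); d=r.camera(c)
    if c=='wrist':
        T=np.eye(4);T[:3,:3]=s['eef_rot'];T[:3,3]=s['position'];T=T@np.array(d['mount'])
        d['position'],d['orientation']=T[:3,3],T[:3,:3]
    d['K']=np.array(d['camera_matrix']); return d
def pz(d,px,z):
    px=np.atleast_2d(np.array(px,float))
    v=np.c_[px,np.ones(len(px))]@np.linalg.inv(d['K']).T
    v=(v*[1,-1,-1])@np.array(d['orientation']).T
    p=np.array(d['position']); return p+v*((z-p[2])/v[:,2:])
def proj(d,P):
    q=(np.atleast_2d(P)-d['position'])@np.array(d['orientation'])*[1,-1,-1]
    q=q@d['K'].T; return q[:,:2]/q[:,2:]
def save(d,n,box=None,k=1,marks=()):
    f=d['frame'][:,:,::-1].copy()
    if box: f=f[box[1]:box[3],box[0]:box[2]]
    f=cv2.resize(f,None,fx=k,fy=k,interpolation=cv2.INTER_CUBIC)
    for m in marks:
        m=(np.array(m)-(box[:2] if box else (0,0)))*k
        cv2.drawMarker(f,tuple(int(v) for v in m),(255,0,255),cv2.MARKER_CROSS,10,1)
    cv2.imwrite('pics/'+n,f)
def rect(mask,d,z):
    """min area rectangle of a mask mapped on plane z: centre, long-axis angle deg, sizes"""
    c=max(cv2.findContours(mask.astype(np.uint8),cv2.RETR_EXTERNAL,cv2.CHAIN_APPROX_NONE)[0],key=cv2.contourArea)[:,0]
    b=cv2.minAreaRect(pz(d,c,z)[:,:2].astype(np.float32)); q=cv2.boxPoints(b)
    e=[q[1]-q[0],q[2]-q[1]]; l=max(e,key=np.linalg.norm)
    return np.round(b[0],1),round(np.degrees(np.arctan2(l[1],l[0]))%180,1),np.round(sorted(map(np.linalg.norm,e)),1)
E
python3 - <<'E'
from h import *
d=cam('top')
for n,z in (('jig',15),('key',119),('stand',65),('reset_knob',84),('blank0',42),('glue',80),('wax',50),('sander',40),('reset_knob_grip',40)):
    for o in r.cut_out('top',n):
        if o['p']>.15: print(n,round(o['p'],2),o['pixel'],o['region'].sum(),rect(o['region'],d,z))
print('tower',pz(d,[(266,261)],75))
# handle mask by colour, tower by colour
h=cv2.cvtColor(d['frame'],cv2.COLOR_RGB2HSV)
red=((h[...,0]<8)|(h[...,0]>172))&(h[...,1]>150)&(h[...,2]>90); red[:240]=0;red[320:]=0;red[:,:120]=0;red[:,220:]=0
print('red',red.sum(),rect(red,d,119))
g=(h[...,0]>55)&(h[...,0]<95)&(h[...,1]>90); g[:230]=0;g[300:]=0;g[:,:230]=0;g[:,300:]=0
print('green',g.sum(),rect(g,d,75))
E
```

```text
jig 0.88 [272.3, 237.1] 9356 (array([532.5,  17.7]), np.float32(85.0), array([196.6, 324.5], dtype=float32))
key 0.72 [154.4, 280.3] 346 (array([415. , 272.2]), np.float32(161.0), array([29.4, 82.4], dtype=float32))
key 0.16 [383.1, 242.5] 495 (array([ 516.5, -248.3]), np.float32(92.4), array([46.8, 60.6], dtype=float32))
stand 0.69 [164.9, 282.1] 934 (array([407.2, 252. ]), np.float32(160.8), array([56.2, 84.9], dtype=float32))
reset_knob 0.8 [137.8, 220.0] 246 (array([553.7, 338.7]), np.float32(49.6), array([39.9, 40.5], dtype=float32))
reset_knob 0.61 [268.8, 234.5] 769 (array([529.2,  15.9]), np.float32(84.4), array([ 42.8, 273.9], dtype=float32))
blank0 0.65 [429.8, 276.7] 533 (array([ 449.8, -376.4]), np.float32(99.0), array([46.9, 71.2], dtype=float32))
glue 0.96 [177.8, 164.6] 706 (array([704.2, 250. ]), np.float32(36.7), array([57.1, 95. ], dtype=float32))
glue 0.24 [151.9, 278.9] 370 (array([416.5, 282. ]), np.float32(159.3), array([30.8, 88.8], dtype=float32))
wax 0.95 [334.4, 156.1] 735 (array([ 743.7, -135.3]), np.float32(2.4), array([73.8, 79.1], dtype=float32))
sander 0.8 [396.4, 169.7] 1049 (array([ 712.5, -289.3]), np.float32(154.4), array([ 62.1, 115.1], dtype=float32))
sander 0.26 [135.0, 219.6] 272 (array([562. , 350.6]), np.float32(49.3), array([43.2, 45.5], dtype=float32))
reset_knob_grip 0.6 [136.2, 218.1] 300 (array([562.6, 351.2]), np.float32(49.3), array([46.5, 47.3], dtype=float32))
tower [[468.17690886  22.02778134  75.        ]]
red 251 (array([415.4, 279.1]), np.float32(159.9), array([16. , 82.6], dtype=float32))
green 325 (array([467.5,  22.2]), np.float32(174.3), array([52.9, 55.6], dtype=float32))
```

arm_command(series="100 0.24 0.55 0.03 1.5;100 0.24 0.55 0.03 1.5;100 0.24 0.55 0.03 1.5;100 0.24 0.55 0.03 1.5;100 0.24 0.55 0.03 1.5;100 0.24 0.55 0.03 1.5;100 0.24 0.55 0.03 1.5;100 0.24 0.55 0.03 1.5;100 0.24 0.55 0.03 1.5;100 0.24 0.55 0.03 1.5;100 0.24 0.55 0.03 1.5;100 0.24 0.55 0.03 1.5")

```text
time_s: 3.45
position: [469.3, 22.3, 244.5]
eef_rot: [[-0.333, 0.943, -0.0], [0.943, 0.333, -0.0], [-0.0, -0.001, -1.0]]
force: [-0.4, 0.3, -0.4]
finger_gap: 0.999
```

```bash
python3 - <<'E'
from h import *
s=r.observe();print(s['time_s'],s['position'],s['q'],np.degrees(np.arctan2(s['eef_rot'][1][1],s['eef_rot'][0][1])))
d=cam('wrist');save(d,'w1.png',k=1.4)
for n in('screw_socket','jig','jaw'):print(n,[(o['pixel'],o['p']) for o in r.find_in('wrist',n)])
h=cv2.cvtColor(d['frame'],cv2.COLOR_RGB2HSV)
g=((h[...,0]>55)&(h[...,0]<95)&(h[...,1]>90)&(h[...,2]>30)).astype(np.uint8)
print(g.sum(),rect(g,d,75))
t=cam('top');print([(o['pixel'],o['p']) for o in r.find_in('top','blank0')]);cv2.imwrite('pics/t1.png',t['frame'][:,:,::-1])
E
```

```text
3.45 [469.3467532   22.28098276 244.48847276] [-1.20429795e+01 -8.10150447e+00  1.05400660e+02 -3.27029150e-02
  8.27180133e+01 -3.15179712e+01] 19.47913655967479
screw_socket [([279.3, 190.8], 0.93)]
jig [([332.1, 188.7], 0.82), ([420.6, 375.6], 0.75)]
jaw [([341.3, 202.3], 0.8), ([280.8, 193.6], 0.66)]
2798 (array([471.1,  25.7]), np.float32(84.4), array([52.5, 57.6], dtype=float32))
[([427.3, 279.4], 0.66), ([380.5, 243.7], 0.64)]
```

View pics/w1.png

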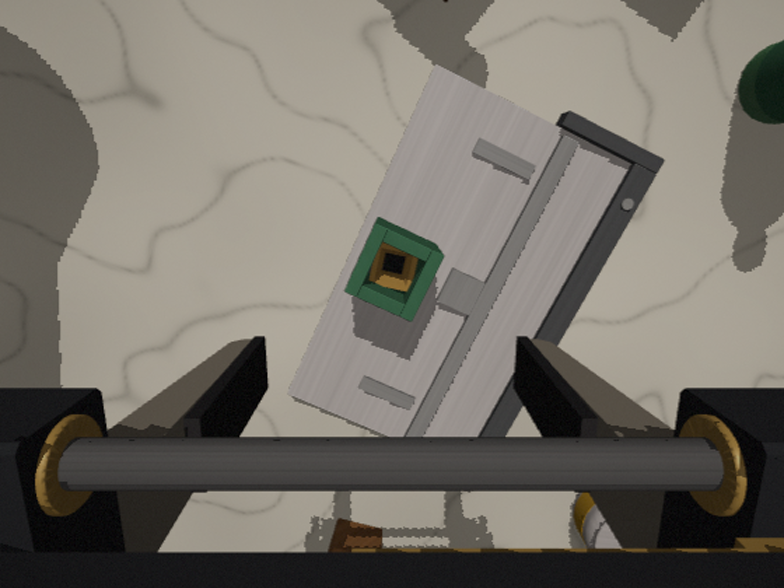

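View pics/t1.png

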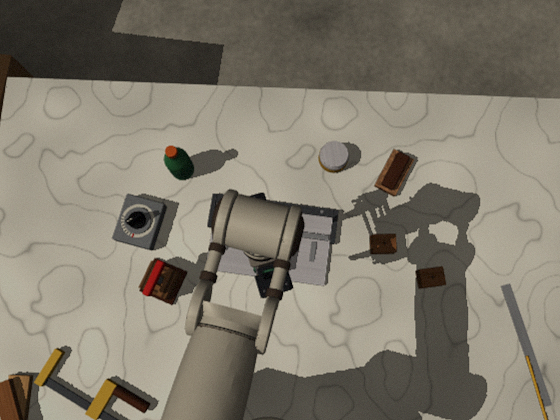

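The wrist view shows the tower top at about (393,269) in 1.4x pixels, with the dark square hole at (393,263). The top view shows exactly two blanks, with none hidden.

```bash
python3 - <<'E'
from h import *
d=cam('wrist'); f=d['frame']
g=cv2.cvtColor(f,cv2.COLOR_RGB2GRAY)
x0,y0,x1,y1=255,165,310,215
sub=(g[y0:y1,x0:x1]<28).astype(np.uint8)
m=np.zeros_like(g);m[y0:y1,x0:x1]=sub
print('hole',rect(m,d,39),m.sum())
print('sock48',pz(d,[(279.3,190.8)],48))
c=np.array([(380,217),(442,250),(410,321),(346,291)])/1.4
P=pz(d,c,75);print(P,P.mean(0),d['position'])
save(d,'w1c.png',(230,145,340,240),7,[proj(d,[p])[0] for p in P])
E
```

```text
hole (array([470.6,  24.5]), np.float32(6.6), array([14.1, 15.6], dtype=float32)) 189
sock48 [[469.989256    22.13468262  48.        ]]
[[ 4.49603402e+02  5.70844786e+01  7.50000000e+01]
 [ 4.97931623e+02  4.98800155e+01  7.50000000e+01]
 [ 4.94419122e+02 -6.09469284e+00  7.50000000e+01]
 [ 4.43793165e+02 -2.75073554e-01  7.50000000e+01]] [471.43682805  25.14868192  75.        ] [447.70424518  83.21316133 414.26471116]
```

View pics/w1c.png

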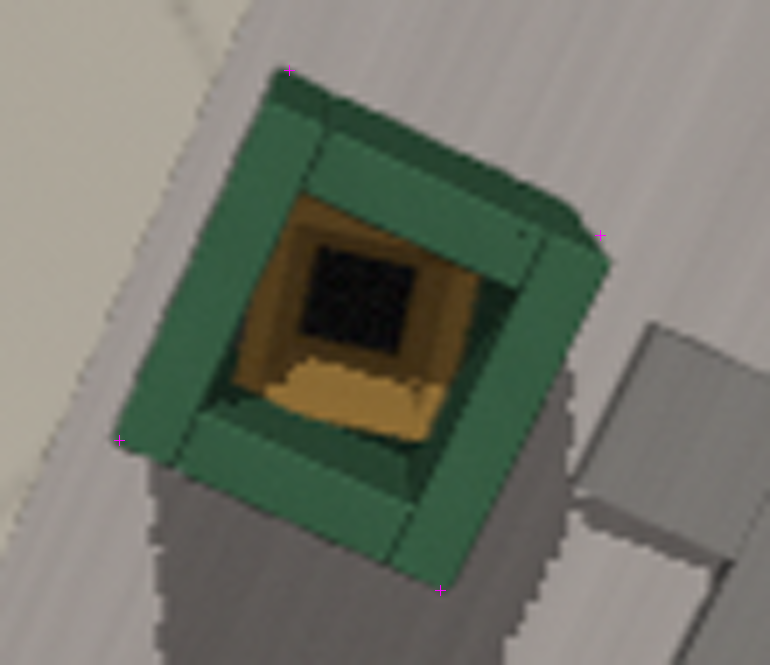

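arm_command(series="100 -0.055 0.25 0 0.87;100 -0.055 0.25 0 0.87;100 -0.055 0.25 0 0.87;100 -0.055 0.25 0 0.87;100 -0.055 0.25 0 0.87;100 -0.055 0.25 0 0.87;100 -0.055 0.25 0 0.87;100 -0.055 0.25 0 0.87")

```text
time_s: 4.8
position: [415.0, 272.0, 244.6]
eef_rot: [[-0.935, 0.356, 0.0], [0.356, 0.935, -0.0], [-0.0, 0.0, -1.0]]
force: [-0.3, 0.8, -1.0]
finger_gap: 1.002
```

The crop shows tower-top corners at about (273,100), (610,265), (445,592) and (118,440), and the hole is turned relative to the tower.

```bash
python3 - <<'E'
from h import *
d=cam('wrist')
o=dict(d);a=np.radians(19.479);c,s=np.cos(a),np.sin(a)
T=np.eye(4);T[:3,:3]=np.array([[-s,c,0],[c,s,0],[0,0,-1]]);T[:3,3]=[469.347,22.281,244.488];T=T@np.array(d['mount'])
o['position'],o['orientation']=T[:3,3],T[:3,:3]
def q(L,z):
    P=pz(o,np.array(L)/7+np.array([230,145]),z)[:,:2];e=np.roll(P,-1,0)-P
    print(P.mean(0),np.degrees(np.arctan2(e[:,1],e[:,0]))%90,np.linalg.norm(e,axis=1))
q([(273,100),(610,265),(445,592),(118,440)],75)
q([(318,245),(415,265),(400,355),(300,333)],39)
h=cv2.cvtColor(d['frame'],cv2.COLOR_RGB2HSV)
red=(((h[...,0]<8)|(h[...,0]>172))&(h[...,1]>150)&(h[...,2]>60)).astype(np.uint8)
print('red',red.sum(),rect(red,d,119))
save(d,'w2.png',k=1.4)
for n in('stand_bore','stand','key'):
  for x in r.cut_out('wrist',n): print(n,x['p'],x['pixel'],rect(x['region'],d,65))
E
```

```text
[471.25370317  23.4725512 ] [83.4572992  84.05931931 83.71481939 84.45872967] [52.35932876 52.8094597  51.98758009 53.04830855]
[470.5828251   24.79862159] [ 7.71307529 10.45683972  6.84055537  7.83187034] [15.34618105 14.36342135 16.0063645  14.10324444]
red 1944 (array([415.5, 279. ]), np.float32(159.1), array([17.9, 85.8], dtype=float32))
stand_bore 0.82 [277.9, 186.0] (array([409.9, 279.7]), np.float32(159.1), array([79.3, 82.9], dtype=float32))
stand_bore 0.6 [375.6, 297.5] (array([561.5, 328.6]), np.float32(10.5), array([ 7. , 37.9], dtype=float32))
stand 0.57 [275.4, 184.6] (array([410.4, 279.6]), np.float32(159.1), array([79.6, 83.9], dtype=float32))
key 0.92 [287.7, 201.2] (array([427.3, 275.7]), np.float32(159.9), array([ 22.5, 102.7], dtype=float32))
```

View pics/w2.png

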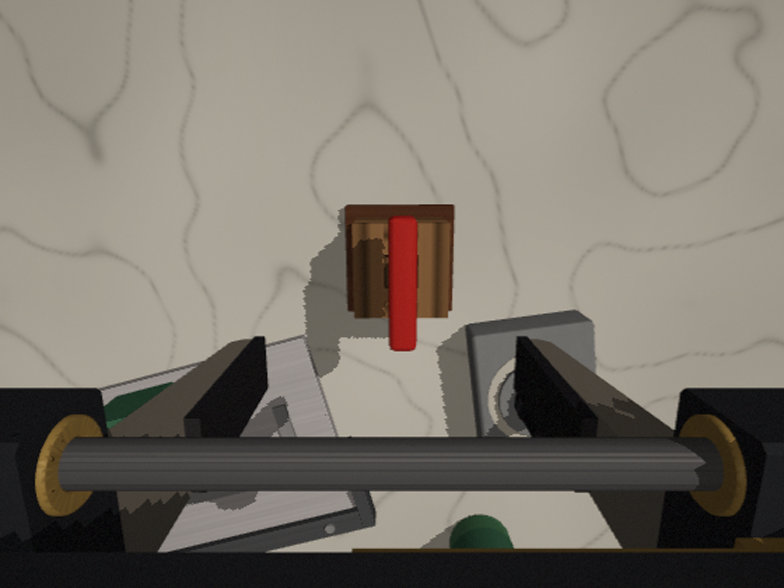

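Handle (1.4x pixels) is at (402,283); the fit is 17.9x85.8 mm, centre (415.5,279), aligned with the tool. I'll grasp it.

arm_command(series="100 0.0005 0.007 -0.05 0;100 0.0005 0.007 -0.1 0;100 0.0005 0.007 -0.14 0;100 0.0005 0.007 -0.156 0;100 0.0005 0.007 -0.156 0;0 0.0005 0.007 -0.156 0;0 0.0005 0.007 -0.156 0;0 0.0005 0.007 -0.156 0;0 0.0005 0.007 -0.156 0;0 0.0005 0.007 -0.156 0;0 0.0005 0.007 -0.156 0", newtons=40)

```text
time_s: 6.38
position: [415.1, 279.8, 88.6]
eef_rot: [[-0.936, 0.353, -0.0], [0.353, 0.936, -0.0], [0.0, -0.0, -1.0]]
force: [0.4, -0.6, 0.1]
finger_gap: 0.372
```

arm_command(series="0 0 0 0 0;0 0 0 0 0;0 0 0 0 0;0 0 0 0 0")

```text
time_s: 6.88
position: [415.1, 279.9, 88.6]
eef_rot: [[-0.936, 0.353, -0.0], [0.353, 0.936, 0.0], [0.0, -0.0, -1.0]]
force: [0.1, -0.4, 0.4]
finger_gap: 0.188
```

arm_command(series="0 0 0 0.04 0;0 0 0 0.08 0;0 0 0 0.11 0;0 0 0 0.11 0;0 0.056 -0.256 0.11 -1.066;0 0.056 -0.256 0.11 -1.066;0 0.056 -0.256 0.11 -1.066;0 0.056 -0.256 0.11 -1.066;0 0.056 -0.256 0.11 -1.066;0 0.056 -0.256 0.11 -1.066;0 0.056 -0.256 0.11 -1.066;0 0.056 -0.256 0.11 -1.066")

```text
time_s: 8.38
position: [470.4, 24.2, 197.4]
eef_rot: [[-0.146, 0.989, -0.002], [0.989, 0.146, 0.0], [0.001, -0.002, -1.0]]
force: [-0.1, -0.1, -0.8]
finger_gap: 0.195
```

```bash
python3 - <<'E'
from h import *
s=r.observe();print(s['position'],np.degrees(np.arctan2(s['eef_rot'][1][1],s['eef_rot'][0][1])))
d=cam('wrist');save(d,'w3.png',(200,110,400,260),4)
print([(n,[(o['pixel'],o['p']) for o in r.find_in('wrist',n)]) for n in('screw_socket','key')])
E
```

```text
[470.40972918  24.1821109  197.40953288] 8.401786761858
[('screw_socket', []), ('key', [([279.2, 255.8], 0.92)])]
```

View pics/w3.png

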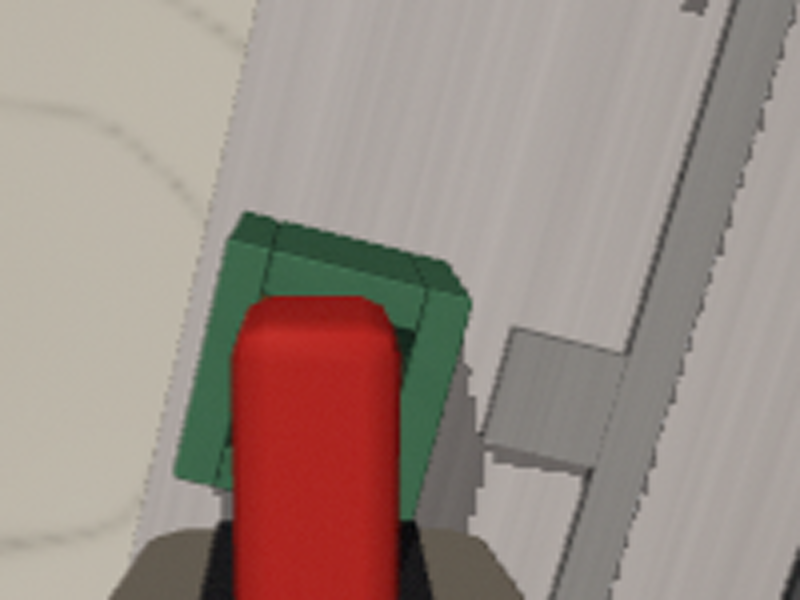

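The handle is aligned with the tool and hangs centred over the well. I'll lower it and watch the force.

arm_command(series="0 0.0005 0 -0.04 0;0 0.0005 0 -0.06 0;0 0.0005 0 -0.073 0;0 0.0005 0 -0.078 0;0 0.0005 0 -0.083 0;0 0.0005 0 -0.083 0")

```text
time_s: 9.28
position: [471.8, 23.8, 115.9]
eef_rot: [[-0.144, 0.99, 0.001], [0.99, 0.144, -0.0], [-0.0, 0.0, -1.0]]
force: [-0.4, -0.8, -1.5]
finger_gap: 0.195
```

arm_command(series="0 0 0 -0.005 0;0 0 0 -0.009 0;0 0 0 -0.012 0;0 0 0 -0.012 0")

```text
time_s: 9.78
position: [471.4, 24.6, 103.1]
eef_rot: [[-0.143, 0.99, -0.0], [0.99, 0.143, 0.002], [0.002, 0.0, -1.0]]
force: [0.4, 5.9, -1.3]
finger_gap: 0.194
```

arm_command(series="0 0 0 0 0.15;0 0 0 0 0.3;0 0 0 0 0.45;0 0 0 0 0.6;0 0 0 0 0.75;0 0 0 0 0.9;0 0 0 0 1.05;0 0 0 0 1.2;0 0 0 0 1.3;0 0 0 0 1.36;0 0 0 0 1.36")

```text
time_s: 11.15
position: [470.2, 23.8, 103.0]
eef_rot: [[-0.998, 0.067, -0.004], [0.067, 0.998, -0.0], [0.004, -0.0, -1.0]]
force: [-5.9, 2.4, 1.0]
finger_gap: 0.187
```

```bash
python3 - <<'E'
from h import *
s=r.observe();print(s['position'],np.degrees(np.arctan2(s['eef_rot'][1][1],s['eef_rot'][0][1])),s['torque'],s['force'],s['q'])
d=cam('top');save(d,'t2.png',(190,180,350,300),5)
E
```

```text
[470.17911778  23.7798479  102.98108162] 86.14042452245812 [ 0.50511018  1.12949416 -0.09749865] [-5.85755567  2.40492606  1.01620932] [-1.18246298e+01  5.73676633e-01  1.13918751e+02 -5.40938595e-02
  6.57042828e+01 -9.79426751e+01]
```

View pics/t2.png

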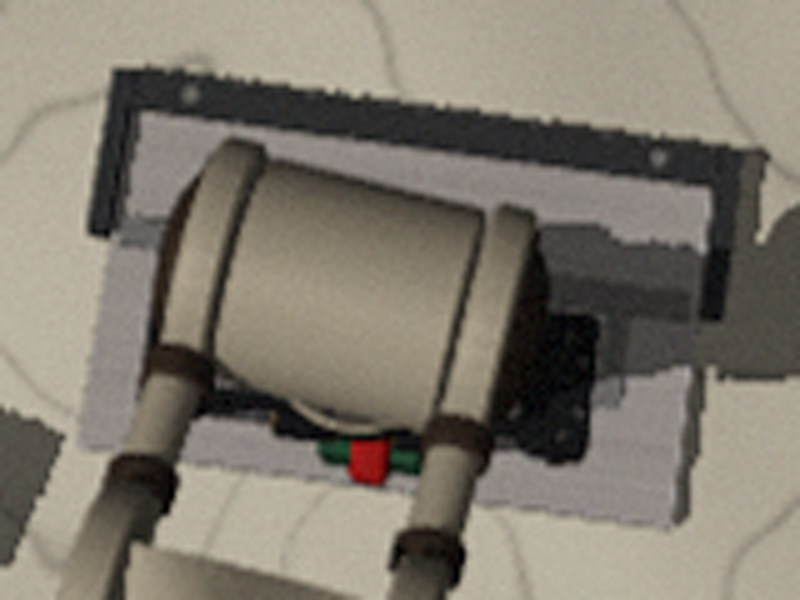

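The jaw has moved well back: its left end shows at about (140,230) in the crop. I'll push gently on to the stop.

arm_command(series="0 0 0 0 0.03;0 0 0 0 0.06;0 0 0 0 0.09;0 0 0 0 0.09")

```text
time_s: 11.7
position: [470.2, 23.7, 103.0]
eef_rot: [[-1.0, -0.022, -0.004], [-0.022, 1.0, -0.0], [0.004, -0.0, -1.0]]
force: [-4.2, 2.1, 0.9]
finger_gap: 0.192
```

```bash
python3 - <<'E'
from h import *
s=r.observe();print(s['position'],np.degrees(np.arctan2(s['eef_rot'][1][1],s['eef_rot'][0][1])),s['torque'],s['force'])
E
```

```text
[470.20096479  23.68224694 102.97380877] 91.27225010881803 [ 0.46829311  1.1578405  -0.12845648] [-4.2230877   2.06100282  0.85535713]
```

arm_command(series="0 0 0 0 0.04;0 0 0 0 0.08;0 0 0 0 0.08")

```text
time_s: 12.08
position: [470.2, 23.6, 103.0]
eef_rot: [[-0.995, -0.102, -0.004], [-0.102, 0.995, -0.001], [0.004, -0.0, -1.0]]
force: [-5.5, 1.7, 1.7]
finger_gap: 0.191
```

```bash
python3 - <<'E'
from h import *
s=r.observe();print(s['position'],np.degrees(np.arctan2(s['eef_rot'][1][1],s['eef_rot'][0][1])),s['torque'],s['force'])
E
```

```text
[470.18402057  23.58345106 102.95717204] 95.86545097527907 [ 0.36678148  1.16138591 -0.13562584] [-5.54880735  1.70860838  1.69864179]
```

```bash
python3 - <<'E'
from h import *
d=cam('wrist');save(d,'w4.png',k=1.4)
E
```

```text
(no output)
```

View pics/w4.png

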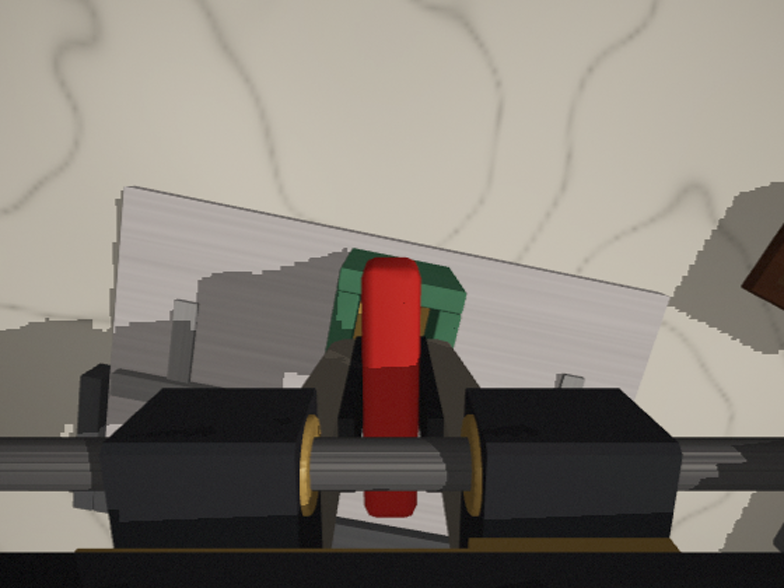

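The handle is still aligned in the fingers (around (390,380)). There is no stop torque yet, so I'll continue.

arm_command(series="0 0 0 0 0.03;0 0 0 0 0.06;0 0 0 0 0.09;0 0 0 0 0.12;0 0 0 0 0.12")

```text
time_s: 12.75
position: [470.5, 23.6, 102.9]
eef_rot: [[-0.976, -0.22, -0.003], [-0.22, 0.976, -0.0], [0.003, 0.0, -1.0]]
force: [-5.3, 0.7, -0.3]
finger_gap: 0.193
```

```bash
python3 - <<'E'
from h import *
s=r.observe();print(s['position'],np.degrees(np.arctan2(s['eef_rot'][1][1],s['eef_rot'][0][1])),s['torque'],s['force'])
E
```

```text
[470.47941042  23.62900388 102.94177268] 102.69315782426366 [ 0.26811584  1.11626223 -0.68887414] [-5.26962299  0.7149647  -0.27167365]
```

Torque has jumped to 0.69 N m, so the screw is at its open stop. I'll release the key and go to blank A.

arm_command(series="0 0 0 0 -0.06;0 0 0 0 -0.06;100 0 0 0 -0.06;100 0 0 0 -0.06;100 0 0 0 -0.06;100 0 0 0 -0.06;100 0 0 0 -0.06;100 0 0 0.03 -0.06;100 0 0 0.07 -0.06;100 0 0 0.12 -0.06;100 0.02 -0.06 0.142 -0.1;100 0.04 -0.12 0.142 -0.17")

```text
time_s: 14.25
position: [511.8, -92.8, 248.4]
eef_rot: [[-0.999, -0.053, 0.005], [-0.053, 0.999, -0.002], [-0.005, -0.002, -1.0]]
force: [0.7, -0.6, -0.3]
finger_gap: 0.997
```

arm_command(series="100 0.006 -0.152 0 0;100 0.006 -0.152 0 0;100 0.006 -0.152 0 0;100 0.006 -0.152 0 0;100 0.006 -0.152 0 0")

```text
time_s: 14.88
position: [516.0, -242.5, 245.3]
eef_rot: [[-0.999, -0.054, -0.0], [-0.054, 0.999, 0.001], [0.0, 0.001, -1.0]]
force: [-0.0, -0.2, 0.5]
finger_gap: 1.001
```

```bash
cat > bl.py <<'E'
from h import *
s=r.observe();print(s['time_s'],s['position'],np.degrees(np.arctan2(s['eef_rot'][1][1],s['eef_rot'][0][1])))
d=cam('wrist')
for x in r.cut_out('wrist','blank0'):
    m=x['region']; print(x['p'],x['pixel'],rect(m,d,42),pz(d,[x['pixel']],42)[0][:2])
E
python3 - <<'E'
from bl import *
save(d,'w5.png',k=1.4)
t=cam('top')
for x in r.cut_out('top','blank0'): print('top',x['p'],x['pixel'],rect(x['region'],t,42))
E
```

```text
14.875 [ 516.03126415 -242.4858242   245.3365305 ] 93.07735053403779
0.83 [256.3, 197.9] (array([ 527.4, -266.1]), np.float32(93.0), array([48.9, 58.6], dtype=float32)) [ 525.80884379 -267.1063005 ]
0.67 [151.7, 122.6] (array([ 450.5, -377.8]), np.float32(100.2), array([46.3, 69.2], dtype=float32)) [ 452.14125089 -378.28357382]
top 0.62 [384.5, 245.7] (array([ 517.9, -262.9]), np.float32(92.3), array([29.7, 63.9], dtype=float32))
top 0.53 [437.0, 280.4] (array([ 446.8, -397.3]), np.float32(149.0), array([33.3, 59.5], dtype=float32))
top 0.27 [265.2, 256.6] (array([480.5,  27.2]), np.float32(179.1), array([19.5, 91.2], dtype=float32))
```

View pics/w5.png

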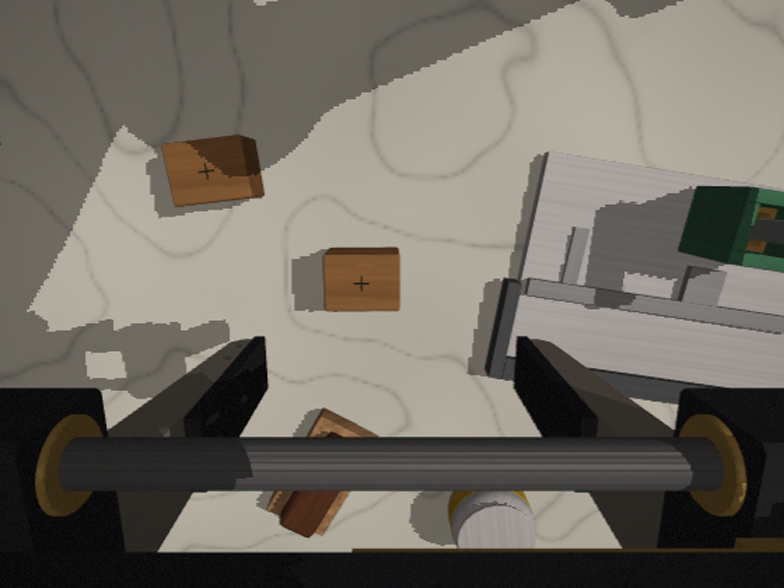

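Blank A's cross is at (361,284) and blank B's at (206,171), in 1.4x pixels. Blank A has shifted about 20 mm since the first look. I'll check the key and get cross positions.

```bash
python3 - <<'E'
from h import *
s=r.observe()
d=cam('wrist'); print(pz(d,np.array([(361,284),(206,171)])/1.4,42),s['position'])
P=pz(d,np.array([(325,255),(400,255),(400,310.5),(325,310.5)])/1.4,42)[:,:2];print(P.mean(0),np.linalg.norm(np.roll(P,-1,0)-P,axis=1))
t=cam('top');h=cv2.cvtColor(t['frame'],cv2.COLOR_RGB2HSV)
red=((h[...,0]<8)|(h[...,0]>172))&(h[...,1]>150)&(h[...,2]>60)
red[:190]=0;red[320:]=0;red[:,:120]=0;red[:,330:]=0
print(red.sum(),rect(red,t,133))
E
```

```text
[[ 531.61121274 -265.14323011   42.        ]
 [ 452.35604402 -383.15127472   42.        ]] [ 516.21368031 -242.27722838  245.6903157 ]
[ 530.85384514 -263.9995621 ] [57.80717181 44.31488759 59.41591408 44.33336895]
279 (array([468.1,  23.7]), np.float32(0.1), array([17.5, 84.5], dtype=float32))
```

arm_command(series="100 0.015 -0.022 -0.05 0;100 0.015 -0.022 -0.11 0;100 0.015 -0.022 -0.17 0;100 0.015 -0.022 -0.21 0;100 0.015 -0.022 -0.237 0;100 0.015 -0.022 -0.237 0;0 0.015 -0.022 -0.237 0;0 0.015 -0.022 -0.237 0;0 0.015 -0.022 -0.237 0;0 0.015 -0.022 -0.237 0;0 0.015 -0.022 -0.237 0;0 0.015 -0.022 -0.237 0", newtons=25)

```text
time_s: 16.68
position: [531.6, -265.8, 9.5]
eef_rot: [[-0.999, -0.053, 0.001], [-0.053, 0.999, -0.001], [-0.001, -0.001, -1.0]]
force: [-0.4, 1.5, 6.0]
finger_gap: 0.651
```

arm_command(series="0 0 0 0.04 0;0 0 0 0.09 0;0 0.02 0.05 0.1 -0.05;0 0.03 0.11 0.1 -0.1;0 0.042 0.17 0.1 -0.16;0 0.042 0.208 0.1 -0.16;0 0.042 0.208 0.1 -0.16;0 0.042 0.208 0.1 -0.16")

```text
time_s: 17.68
position: [572.9, -58.0, 108.3]
eef_rot: [[-0.994, 0.107, -0.0], [0.107, 0.994, -0.0], [0.0, -0.0, -1.0]]
force: [0.0, 0.2, 0.3]
finger_gap: 0.654
```

```bash
python3 - <<'E'
from h import *
s=r.observe();print(s['time_s'],s['position'],np.degrees(np.arctan2(s['eef_rot'][1][1],s['eef_rot'][0][1])),s['finger_gap'])
d=cam('wrist')
a=np.radians(-6.1);X=np.array([np.cos(a),np.sin(a)]);Y=np.array([-X[1],X[0]]);O=np.array([585.1,11.6])
pt=lambda x,y,z:np.r_[O+x*X+y*Y,z]
M=[pt(23,150,20),pt(23,0,20),pt(23,-150,20),pt(-34,-145,20),pt(-34,0,20),pt(-34,145,20),pt(-142,-27,75),pt(-142,27,75),pt(-150,-150,12),pt(-150,150,12)]
m=proj(d,M);print(np.round(m))
save(d,'w6.png',None,1.4,m)
E
```

```text
17.675 [572.87824923 -57.98670126 108.27398754] 83.88635401928869 0.6543279557833374
[[562. 250.]
 [370. 251.]
 [178. 251.]
 [180. 178.]
 [375. 178.]
 [570. 178.]
 [364. -15.]
 [469. -15.]
 [164.   9.]
 [601.   8.]]
```

View pics/w6.png

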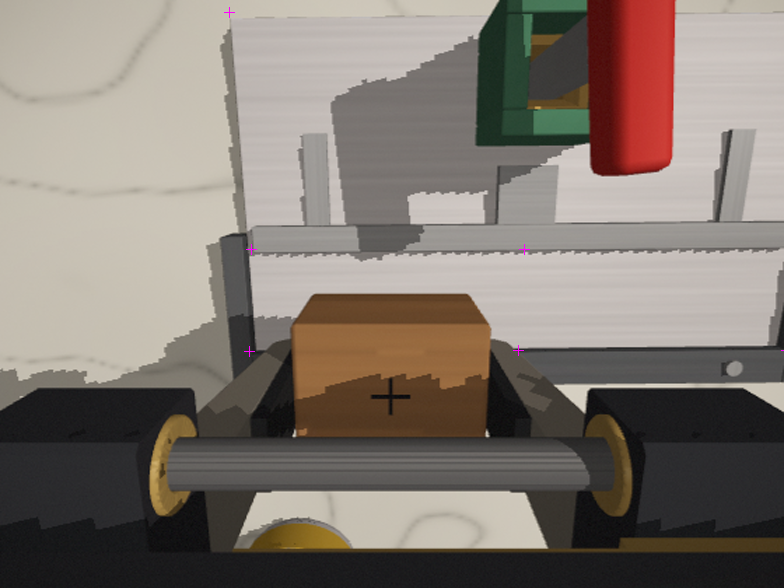

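My jig model's markers land on the jaw face (row 249) and the fence edge (row 350), and the key is standing in the socket. I'll lower blank A.

arm_command(series="0 0.0005 0 -0.04 0;0 0.0005 0 -0.07 0;0 0.0005 0 -0.08 0;0 0.0005 0 -0.086 0;0 0.0005 0 -0.086 0;100 0.0005 0 -0.086 0;100 0.0005 0 -0.086 0;100 0.0005 0 -0.086 0;100 0.0005 0 -0.086 0;100 0.0005 0 -0.086 0;100 0.0005 0 -0.03 0;100 0.0005 0 0.04 0")

```text
time_s: 19.23
position: [572.4, -57.1, 141.1]
eef_rot: [[-0.994, 0.107, -0.003], [0.107, 0.994, 0.001], [0.003, 0.001, -1.0]]
force: [1.0, -1.0, 0.1]
finger_gap: 1.003
```

arm_command(series="100 -0.05 -0.06 0.1 0.1;100 -0.08 -0.12 0.1 0.2;100 -0.1 -0.18 0.1 0.25;100 -0.12 -0.24 0.1 0.28;100 -0.121 -0.3 0.1 0.28;100 -0.121 -0.325 0.1 0.28;100 -0.121 -0.325 0.1 0.28;100 -0.121 -0.325 0.1 0.28")

```text
time_s: 20.23
position: [452.4, -382.2, 240.6]
eef_rot: [[-0.985, -0.171, -0.0], [-0.171, 0.985, 0.001], [0.0, 0.001, -1.0]]
force: [0.0, 0.9, -0.5]
finger_gap: 0.999
```

```bash
python3 - <<'E'
from bl import *
save(d,'w7.png',k=1.4)
t=cam('top')
for x in r.cut_out('top','blank0'): print('top',x['p'],x['pixel'],rect(x['region'],t,42))
E
```

```text
20.225 [ 452.39018534 -382.23733401  240.60030019] 99.8740295053252
0.6 [279.2, 187.7] (array([ 449.7, -384. ]), np.float32(99.8), array([49.8, 59.6], dtype=float32)) [ 448.80068606 -382.95872545]
top 0.75 [300.0, 222.0] (array([572.4, -57.2]), np.float32(80.9), array([53.5, 61.3], dtype=float32))
top 0.52 [268.6, 233.6] (array([528.3,  17.5]), np.float32(84.4), array([191.5, 318.2], dtype=float32))
```

View pics/w7.png

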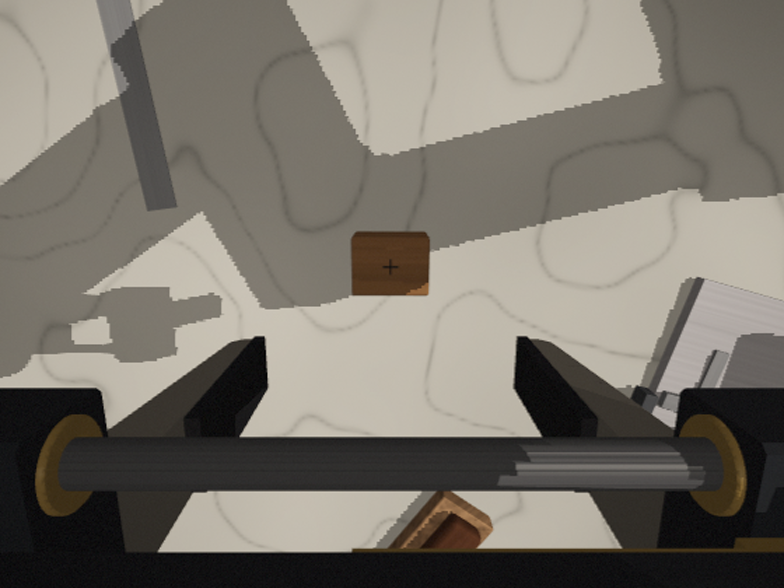

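Blank B's cross is at (390,267), straight under the tool and aligned with it.

arm_command(series="100 0 0 -0.05 0;100 0 0 -0.11 0;100 0 0 -0.17 0;100 0 0 -0.21 0;100 0 0 -0.232 0;100 0 0 -0.232 0;0 0 0 -0.232 0;0 0 0 -0.232 0;0 0 0 -0.232 0;0 0 0 -0.232 0;0 0 0 -0.232 0;0 0 0 -0.232 0")

```text
time_s: 21.92
position: [452.9, -382.8, 9.9]
eef_rot: [[-0.985, -0.172, 0.001], [-0.172, 0.985, -0.001], [-0.001, -0.001, -1.0]]
force: [-0.5, 1.7, 6.1]
finger_gap: 0.653
```

arm_command(series="0 0 0 0.05 0;0 0 0 0.1 0;0 0.03 0.05 0.12 -0.05;0 0.06 0.11 0.12 -0.1;0 0.09 0.17 0.12 -0.16;0 0.12 0.23 0.12 -0.22;0 0.135 0.29 0.12 -0.28;0 0.1355 0.35 0.12 -0.28;0 0.1355 0.41 0.12 -0.28;0 0.1355 0.4645 0.12 -0.28;0 0.1355 0.4645 0.11 -0.28;0 0.1355 0.4645 0.1 -0.28")

```text
time_s: 23.42
position: [587.6, 81.6, 107.9]
eef_rot: [[-0.994, 0.106, -0.001], [0.106, 0.994, -0.001], [0.001, -0.001, -1.0]]
force: [1.0, 0.4, -2.2]
finger_gap: 0.65
```

arm_command(series="0 0 0 -0.04 0;0 0 0 -0.07 0;0 0 0 -0.08 0;0 0 0 -0.087 0;0 0 0 -0.087 0;0 0 0 -0.087 0")

```text
time_s: 24.18
position: [588.9, 81.9, 23.0]
eef_rot: [[-0.994, 0.107, 0.002], [0.107, 0.994, -0.0], [-0.002, 0.0, -1.0]]
force: [0.2, 0.2, -1.2]
finger_gap: 0.649
```

arm_command(series="100 0 0 0 0;100 0 0 0 0;100 0 0 0 0;100 0 0 0 0;100 0 0 0 0;100 0 0 0.05 0;100 0 0 0.11 0;100 0.03 -0.03 0.17 0;100 0.06 -0.07 0.23 0;100 0.06 -0.07 0.28 0;100 0.06 -0.07 0.28 0")

```text
time_s: 25.55
position: [650.6, 10.7, 308.0]
eef_rot: [[-0.994, 0.108, 0.01], [0.108, 0.994, -0.002], [-0.01, -0.001, -1.0]]
force: [0.2, 0.4, -0.6]
finger_gap: 1.003
```

```bash
python3 - <<'E'
from bl import *
a=np.radians(-6.1);X=np.array([np.cos(a),np.sin(a)]);O=np.array([585.1,11.6])
R=np.array([[np.cos(a),np.sin(a)],[-np.sin(a),np.cos(a)]])
for x in r.cut_out('wrist','blank0'):
    print(x['p'],'jig',R@(np.array(rect(x['region'],d,54)[0])-O),rect(x['region'],d,54))
h=cv2.cvtColor(d['frame'],cv2.COLOR_RGB2HSV)
red=(((h[...,0]<8)|(h[...,0]>172))&(h[...,1]>150)&(h[...,2]>60)).astype(np.uint8)
print('red',red.sum(),rect(red,d,133))
save(d,'w8.png',k=1.4)
E
```

```text
25.55 [650.60648917  10.69814806 308.0172232 ] 83.80679481843117
0.82 [331.7, 123.4] (array([587.8,  81.3]), np.float32(83.8), array([45.6, 63.5], dtype=float32)) [589.67414521  80.83990474]
0.58 [212.7, 121.9] (array([573.7, -58.8]), np.float32(83.8), array([48. , 65.2], dtype=float32)) [572.33321238 -61.89264871]
0.82 jig [-4.6406782  67.89126679] (array([587.7,  79.6]), np.float32(83.8), array([44.3, 61.8], dtype=float32))
0.58 jig [ -3.77931511 -69.09281278] (array([574. , -56.7]), np.float32(83.8), array([46.6, 63.4], dtype=float32))
red 962 (array([497.3,  23.6]), np.float32(0.2), array([17.6, 41.4], dtype=float32))
```

View pics/w8.png

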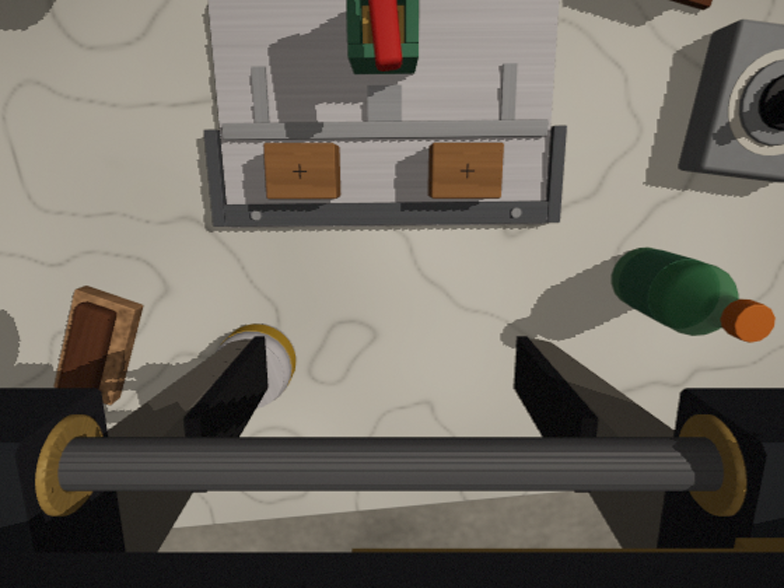

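Both blanks stand in the channel (crosses at (300,171) and (467,171)) between jaw and fence. The key handle shows at (385,35). Back to the key.

arm_command(series="100 -0.06 0.013 0 0.11;100 -0.12 0.013 -0.02 0.11;100 -0.18 0.013 -0.05 0.11;100 -0.18 0.013 -0.05 0.11;100 -0.18 0.013 -0.05 0.11")

```text
time_s: 26.32
position: [467.7, 25.4, 251.2]
eef_rot: [[-1.0, -0.004, -0.001], [-0.004, 1.0, 0.0], [0.001, 0.0, -1.0]]
force: [-0.1, -0.3, 0.8]
finger_gap: 1.002
```

```bash
cat > key.py <<'E'
from h import *
import sys
s=r.observe();print(s['time_s'],s['position'],np.degrees(np.arctan2(s['eef_rot'][1][1],s['eef_rot'][0][1])))
d=cam('wrist')
h=cv2.cvtColor(d['frame'],cv2.COLOR_RGB2HSV)
red=(((h[...,0]<8)|(h[...,0]>172))&(h[...,1]>150)&(h[...,2]>50)).astype(np.uint8)
print('red',red.sum(),rect(red,d,float(sys.argv[1])))
E
python3 key.py 133
```

```text
26.325 [467.73700521  25.3913306  251.17868557] 90.20261774351077
red 1961 (array([468.9,  23.1]), np.float32(0.5), array([17. , 84.3], dtype=float32))
```

arm_command(series="100 0.0015 -0.002 -0.06 0;100 0.0015 -0.002 -0.11 0;100 0.0015 -0.002 -0.14 0;60 0.0015 -0.002 -0.151 0;30 0.0015 -0.002 -0.151 0;0 0.0015 -0.002 -0.151 0;0 0.0015 -0.002 -0.151 0;0 0.0015 -0.002 -0.151 0;0 0.0015 -0.002 -0.151 0;0 0.0015 -0.002 -0.151 0;0 0.0015 -0.002 -0.151 0;0 0.0015 -0.002 -0.151 0", newtons=50)

```text
time_s: 27.88
position: [469.5, 23.1, 101.0]
eef_rot: [[-1.0, -0.003, 0.0], [-0.003, 1.0, 0.0], [-0.0, 0.0, -1.0]]
force: [0.0, 0.7, 0.2]
finger_gap: 0.192
```

arm_command(series="0 0 0 0 0;0 0 0 0 0;0 0 0 0 0")

```text
time_s: 28.25
position: [469.5, 23.1, 101.0]
eef_rot: [[-1.0, -0.003, -0.0], [-0.003, 1.0, 0.0], [0.0, 0.0, -1.0]]
force: [0.3, 0.3, 0.0]
finger_gap: 0.193
```

arm_command(series="0 0 0 0 -0.14;0 0 0 0 -0.28;0 0 0 0 -0.42;0 0 0 0 -0.56;0 0 0 0 -0.7;0 0 0 0 -0.84;0 0 0 0 -0.98;0 0 0 0 -1.12;0 0 0 0 -1.24;0 0 0 0 -1.32;0 0 0 0 -1.36;0 0 0 0 -1.36")

```text
time_s: 29.75
position: [470.1, 24.4, 101.0]
eef_rot: [[-0.212, 0.977, 0.002], [0.977, 0.212, 0.003], [0.002, 0.002, -1.0]]
force: [2.8, 4.6, -0.0]
finger_gap: 0.191
```

```bash
cat > st.py <<'E'
from h import *
s=r.observe();print(s['time_s'],s['position'],np.degrees(np.arctan2(s['eef_rot'][1][1],s['eef_rot'][0][1])),'tau',s['torque'],s['force'],s['finger_gap'])
E
python3 st.py
```

```text
29.75 [470.11622501  24.36672337 101.03595445] 12.23001540248235 tau [ 1.22439555 -0.6221965   0.18633256] [ 2.8336517   4.59424956 -0.01437582] 0.1911792620472184
```

arm_command(series="0 0 0 0 -0.04;0 0 0 0 -0.08;0 0 0 0 -0.08")

```text
time_s: 30.12
position: [470.2, 24.4, 101.0]
eef_rot: [[-0.133, 0.991, 0.002], [0.991, 0.133, 0.003], [0.003, 0.002, -1.0]]
force: [2.3, 4.5, -1.3]
finger_gap: 0.189
```

```bash
python3 st.py
```

```text
30.125 [470.16658463  24.40367929 101.01798188] 7.6473265018217225 tau [ 1.18031097 -0.71335526  0.12267482] [ 2.26149419  4.5055493  -1.2929563 ] 0.18945830498853414
```

arm_command(series="0 0 0 0 -0.03;0 0 0 0 -0.06;0 0 0 0 -0.06")

```text
time_s: 30.5
position: [470.2, 24.4, 101.0]
eef_rot: [[-0.073, 0.997, 0.002], [0.997, 0.073, 0.003], [0.003, 0.002, -1.0]]
force: [2.4, 4.2, -0.3]
finger_gap: 0.191
```

```bash
python3 st.py
```

```text
30.5 [470.22811012  24.4180666  101.03616447] 4.213413365603687 tau [ 1.24518554 -0.76217787  0.17067986] [ 2.44336166  4.18324065 -0.27587444] 0.19122920415780215
```

arm_command(series="0 0 0 0 -0.03;0 0 0 0 -0.06;0 0 0 0 -0.06")

```text
time_s: 30.88
position: [470.3, 24.4, 101.1]
eef_rot: [[-0.014, 1.0, 0.002], [1.0, 0.014, 0.003], [0.003, 0.002, -1.0]]
force: [2.5, 4.6, -1.0]
finger_gap: 0.191
```

```bash
python3 st.py
```

```text
30.875 [470.27539826  24.42606719 101.05080276] 0.7756011655940488 tau [ 1.26233498 -0.75952839  0.13973183] [ 2.50570135  4.55508237 -1.0433563 ] 0.19099076459866707
```

arm_command(series="0 0 0 0 -0.03;0 0 0 0 -0.06;0 0 0 0 -0.06")

```text
time_s: 31.25
position: [470.3, 24.4, 101.0]
eef_rot: [[0.047, 0.999, 0.002], [0.999, -0.047, 0.003], [0.003, 0.002, -1.0]]
force: [2.6, 5.4, -1.6]
finger_gap: 0.195
```

```bash
python3 st.py; python3 - <<'E'
from h import *
d=cam('wrist');save(d,'w9.png',k=1.4)
E
```

```text
31.25 [470.29323117  24.42985593 101.02416243] -2.667350189195193 tau [ 1.21906585 -0.75323891  0.16811176] [ 2.55316422  5.35587339 -1.56969411] 0.19514440314646053
```

View pics/w9.png

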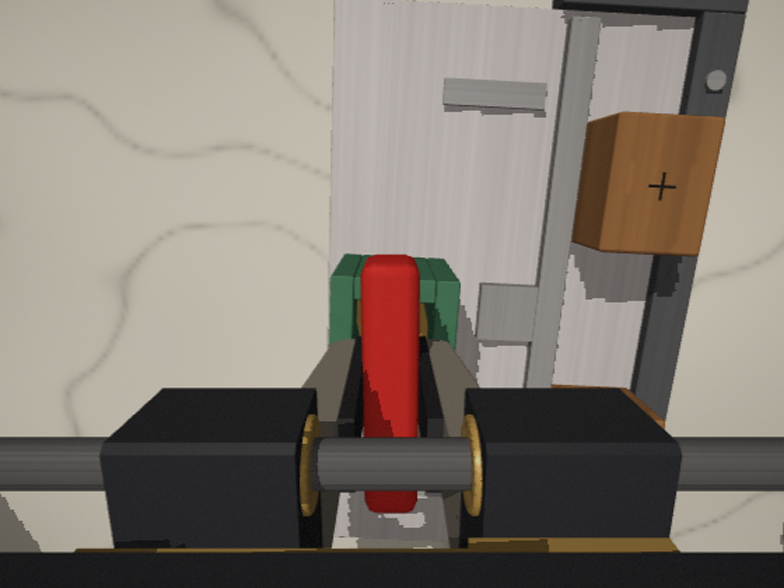

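The jaw edge at (575,200) now lies next to the blank's back face. I'll continue in small steps until the torque rises.

arm_command(series="0 0 0 0 -0.02;0 0 0 0 -0.04;0 0 0 0 -0.04")

```text
time_s: 31.68
position: [470.4, 24.4, 101.1]
eef_rot: [[0.086, 0.996, 0.002], [0.996, -0.086, 0.003], [0.003, 0.002, -1.0]]
force: [3.3, 5.1, -1.1]
finger_gap: 0.194
```

```bash
python3 st.py
```

```text
31.675 [470.36717312  24.42790681 101.06111598] -4.9477708971142595 tau [ 1.26179952 -0.81117176  0.13882615] [ 3.31154192  5.07288547 -1.05318624] 0.19383747745171237
```

arm_command(series="0 0 0 0 -0.02;0 0 0 0 -0.04;0 0 0 0 -0.06;0 0 0 0 -0.06")

```text
time_s: 32.17
position: [470.4, 24.4, 101.1]
eef_rot: [[0.146, 0.989, 0.003], [0.989, -0.146, 0.003], [0.003, 0.002, -1.0]]
force: [2.9, 5.5, -0.9]
finger_gap: 0.194
```

```bash
python3 st.py
```

```text
32.175 [470.42298787  24.44210672 101.06672269] -8.391147880995806 tau [ 1.24709391 -0.8097771   0.16352624] [ 2.91548574  5.46607811 -0.93595712] 0.19403506027978215
```

```bash
cat > jaw.py <<'E'
from h import *
from scipy.ndimage import map_coordinates
d=cam('wrist')
a=np.radians(-6.1);X=np.array([np.cos(a),np.sin(a)]);Y=np.array([-X[1],X[0]]);O=np.array([585.1,11.6])
g=cv2.cvtColor(d['frame'],cv2.COLOR_RGB2GRAY).astype(float)
for y in (128,125,122):
    xs=np.arange(-64,30,2)
    m=proj(d,[np.r_[O+x*X+y*Y,20] for x in xs])
    v=map_coordinates(g,[m[:,1],m[:,0]],order=1,cval=-1)
    print(y,' '.join(f'{x}:{int(k)}' for x,k in zip(xs,v)))
R=np.array([X,Y])
for x in r.cut_out('wrist','blank0'): print(x['p'],x['region'].sum(),'jig',R@(np.array(rect(x['region'],d,54)[0])-O),rect(x['region'],d,54))
h=cv2.cvtColor(d['frame'],cv2.COLOR_RGB2HSV)
red=(((h[...,0]<8)|(h[...,0]>172))&(h[...,1]>150)&(h[...,2]>50)).astype(np.uint8)
print(rect(red,d,131))
E
python3 jaw.py
```

```text
128 -64:169 -62:169 -60:173 -58:173 -56:171 -54:171 -52:169 -50:170 -48:167 -46:167 -44:170 -42:168 -40:116 -38:111 -36:132 -34:133 -32:134 -30:130 -28:127 -26:128 -24:162 -22:166 -20:166 -18:166 -16:166 -14:168 -12:167 -10:164 -8:165 -6:163 -4:165 -2:164 0:161 2:162 4:161 6:162 8:165 10:161 12:165 14:163 16:161 18:151 20:37 22:53 24:71 26:70 28:68
125 -64:170 -62:169 -60:174 -58:173 -56:171 -54:172 -52:169 -50:170 -48:168 -46:167 -44:170 -42:169 -40:124 -38:108 -36:135 -34:133 -32:135 -30:131 -28:128 -26:128 -24:112 -22:166 -20:165 -18:166 -16:166 -14:168 -12:168 -10:164 -8:165 -6:164 -4:165 -2:165 0:161 2:162 4:162 6:162 8:165 10:162 12:165 14:163 16:162 18:155 20:38 22:52 24:72 26:71 28:68
122 -64:169 -62:169 -60:174 -58:173 -56:172 -54:172 -52:170 -50:170 -48:168 -46:168 -44:170 -42:169 -40:121 -38:105 -36:134 -34:132 -32:134 -30:131 -28:128 -26:127 -24:158 -22:166 -20:166 -18:166 -16:166 -14:169 -12:167 -10:165 -8:165 -6:165 -4:166 -2:165 0:162 2:161 4:162 6:162 8:166 10:163 12:166 14:164 16:163 18:147 20:39 22:53 24:72 26:72 28:75
0.82 1775 jig [ -3.05667806 -36.33052049] (array([578.2, -24.2]), np.float32(147.3), array([23.7, 66.1], dtype=float32))
0.71 9600 jig [-7.5485452  69.69246348] (array([585. ,  81.7]), np.float32(84.4), array([57.4, 59.4], dtype=float32))
(array([472.7,  39.2]), np.float32(81.7), array([17.4, 57.5], dtype=float32))
```

The jaw face is at about -25 mm by the brightness profile, so there are a few more degrees to go.

arm_command(series="0 0 0 0 -0.03;0 0 0 0 -0.06;0 0 0 0 -0.06")

```text
time_s: 32.65
position: [470.4, 24.4, 101.0]
eef_rot: [[0.205, 0.979, 0.003], [0.979, -0.205, 0.003], [0.003, 0.002, -1.0]]
force: [3.3, 5.5, -1.6]
finger_gap: 0.195
```

```bash
python3 st.py
```

```text
32.65 [470.44605144  24.42930543 101.04689337] -11.83183418386119 tau [ 1.25485561 -0.86518844  0.23163253] [ 3.26354558  5.53190928 -1.6337332 ] 0.19528111261722933
```

Torque has started to rise (0.23).

arm_command(series="0 0 0 0 -0.02;0 0 0 0 -0.04;0 0 0 0 -0.04")

```text
time_s: 33.02
position: [470.5, 24.4, 101.1]
eef_rot: [[0.243, 0.97, 0.003], [0.97, -0.243, 0.003], [0.003, 0.002, -1.0]]
force: [3.8, 5.4, -2.3]
finger_gap: 0.19
```

```bash
python3 st.py
```

```text
33.025 [470.47271138  24.4391443  101.05812137] -14.090487945698957 tau [ 1.26386348 -0.87414686  0.4086302 ] [ 3.7878873   5.38993157 -2.27990331] 0.18954187234209302
```

arm_command(series="0 0 0 0 -0.02;0 0 0 0 -0.04;0 0 0 0 -0.06;0 0 0 0 -0.06")

```text
time_s: 33.52
position: [470.4, 24.4, 101.0]
eef_rot: [[0.301, 0.954, 0.003], [0.954, -0.301, 0.003], [0.003, 0.002, -1.0]]
force: [2.9, 5.1, -1.7]
finger_gap: 0.191
```

```bash
python3 st.py; python3 jaw.py
```

```text
33.525 [470.44910805  24.38517827 101.04743367] -17.496612736542392 tau [ 1.23307554 -0.92575223  0.4965542 ] [ 2.88028326  5.11485523 -1.69103256] 0.1907130896489066
128 -64:172 -62:170 -60:175 -58:175 -56:173 -54:173 -52:171 -50:172 -48:170 -46:168 -44:173 -42:171 -40:171 -38:82 -36:136 -34:135 -32:137 -30:133 -28:130 -26:129 -24:130 -22:167 -20:167 -18:168 -16:168 -14:169 -12:169 -10:-1 -8:-1 -6:-1 -4:-1 -2:-1 0:-1 2:-1 4:-1 6:-1 8:-1 10:-1 12:-1 14:-1 16:-1 18:-1 20:-1 22:-1 24:-1 26:-1 28:-1
125 -64:172 -62:171 -60:175 -58:175 -56:173 -54:174 -52:172 -50:172 -48:170 -46:169 -44:172 -42:170 -40:160 -38:87 -36:137 -34:135 -32:137 -30:134 -28:130 -26:130 -24:117 -22:167 -20:167 -18:168 -16:167 -14:169 -12:170 -10:165 -8:166 -6:165 -4:167 -2:165 0:163 2:163 4:163 6:-1 8:-1 10:-1 12:-1 14:-1 16:-1 18:-1 20:-1 22:-1 24:-1 26:-1 28:-1
122 -64:172 -62:170 -60:175 -58:176 -56:173 -54:174 -52:171 -50:173 -48:171 -46:168 -44:173 -42:171 -40:170 -38:75 -36:138 -34:136 -32:137 -30:134 -28:131 -26:130 -24:107 -22:167 -20:168 -18:168 -16:167 -14:169 -12:170 -10:166 -8:167 -6:166 -4:167 -2:167 0:163 2:163 4:164 6:164 8:165 10:165 12:166 14:166 16:163 18:163 20:-1 22:-1 24:-1 26:-1 28:-1
0.91 4515 jig [-3.80026640e-02 -4.85790959e+01] (array([579.9, -36.7]), np.float32(134.3), array([40.3, 81.2], dtype=float32))
0.57 168 jig [-99.4239162   -0.36726962] (array([486.2,  21.8]), np.float32(73.5), array([ 4.5, 16.2], dtype=float32))
0.55 10001 jig [-6.03578546 69.65299199] (array([586.5,  81.5]), np.float32(84.2), array([56.7, 59.7], dtype=float32))
(array([474.9,  38.7]), np.float32(73.2), array([17.1, 57.6], dtype=float32))
```

Torque is up to 0.5 N m, about 45 N at the jaw, so the clamp is tight. I'll back off within the play and draw the key.

arm_command(series="0 0 0 0 0.06;0 0 0 0 0.14;0 0 0 0 0.14")

```text
time_s: 34.0
position: [470.3, 24.3, 101.1]
eef_rot: [[0.165, 0.986, 0.002], [0.986, -0.165, 0.003], [0.003, 0.002, -1.0]]
force: [2.7, 4.1, -1.3]
finger_gap: 0.194
```

```bash
python3 st.py
```

```text
34.0 [470.27627958  24.33496551 101.05738938] -9.507188134245993 tau [ 1.21936429 -0.74810339  0.03844415] [ 2.72583781  4.08617325 -1.27667344] 0.19448651652278712
```

arm_command(series="0 0 0 0.03 0;0 0 0 0.07 0;0 0 0 0.11 0;0 0 0 0.11 0;0 -0.055 0.06 0.11 -0.199;0 -0.055 0.12 0.11 -0.199;0 -0.055 0.18 0.11 -0.199;0 -0.055 0.24 0.11 -0.199;0 -0.055 0.255 0.11 -0.199;0 -0.055 0.255 0.11 -0.199;0 -0.055 0.255 0.11 -0.199")

```text
time_s: 35.38
position: [414.0, 277.0, 209.6]
eef_rot: [[0.357, 0.934, -0.002], [0.934, -0.357, -0.001], [-0.002, -0.001, -1.0]]
force: [0.3, -0.1, -2.1]
finger_gap: 0.191
```

```bash
python3 st.py; python3 - <<'E'
from h import *
d=cam('wrist');save(d,'w10.png',(180,110,400,275),3.6)
h=cv2.cvtColor(d['frame'],cv2.COLOR_RGB2HSV)
red=(((h[...,0]<8)|(h[...,0]>172))&(h[...,1]>150)&(h[...,2]>50)).astype(np.uint8)
print(rect(red,d,241))
E
```

```text
35.375 [413.99480141 276.99075688 209.64960936] -20.94265789067085 tau [-0.09933324 -0.0438138  -0.00827267] [ 0.28041026 -0.13854986 -2.05943108] 0.19058252699183548
(array([419.9, 291.5]), np.float32(69.1), array([17.3, 57. ], dtype=float32))
```

View pics/w10.png

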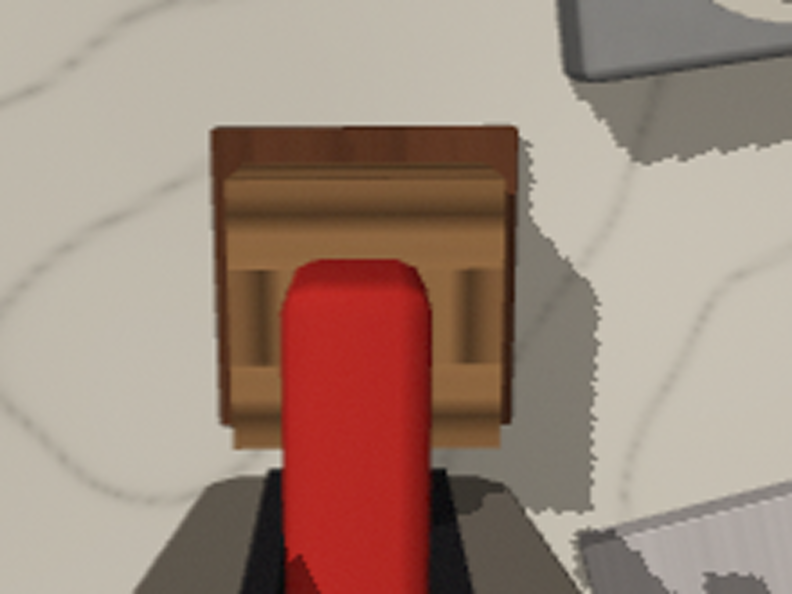

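The stand-top centre is at about (366,311) in the crop, with its sides parallel to the handle.

```bash
python3 - <<'E'
from h import *
d=cam('wrist')
c=np.array([(227,172),(504,172),(499,448),(233,448)])/3.6+[180,110]
P=pz(d,c,65)[:,:2];print(P,P.mean(0),np.linalg.norm(np.roll(P,-1,0)-P,axis=1),r.observe()['position'])
E
```

```text
[[398.75458155 324.55448586]
 [463.00360199 299.87055302]
 [437.94422175 232.71359991]
 [372.88657456 257.69343206]] [418.14724496 278.70801771] [68.82756111 71.68004526 69.68851751 71.69068491] [414.4900539  276.82733266 210.37140035]
```

arm_command(series="0 0.0015 0.002 -0.03 0;0 0.0015 0.002 -0.06 0;0 0.0015 0.002 -0.068 0;0 0.0015 0.002 -0.075 0;0 0.0015 0.002 -0.08 0;0 0.0015 0.002 -0.08 0")

```text
time_s: 36.22
position: [416.3, 280.1, 131.4]
eef_rot: [[0.357, 0.934, 0.001], [0.934, -0.357, 0.0], [0.0, 0.0, -1.0]]
force: [0.0, 0.1, -1.9]
finger_gap: 0.193
```

arm_command(series="0 0 0 -0.012 0;0 0 0 -0.024 0;0 0 0 -0.034 0;0 0 0 -0.039 0;0 0 0 -0.041 0;0 0 0 -0.041 0")

```text
time_s: 36.98
position: [416.1, 280.1, 90.1]
eef_rot: [[0.357, 0.934, -0.0], [0.934, -0.357, -0.0], [-0.0, -0.0, -1.0]]
force: [0.3, 0.3, -0.8]
finger_gap: 0.19
```

arm_command(series="100 0 0 0 0;100 0 0 0 0;100 0 0 0 0;100 0 0 0 0;100 0 0 0 0;100 0 0 0.04 0;100 0 0 0.1 0;100 0 0 0.15 0;100 0 0 0.15 0")

```text
time_s: 38.1
position: [418.7, 281.1, 245.0]
eef_rot: [[0.357, 0.934, 0.009], [0.934, -0.357, 0.003], [0.006, 0.007, -1.0]]
force: [0.0, -0.0, -0.1]
finger_gap: 1.002
```

```bash
python3 key.py 119; python3 - <<'E'
from h import *
t=cam('top');h=cv2.cvtColor(t['frame'],cv2.COLOR_RGB2HSV)
for n in ('key','reset_knob'):
    for x in r.cut_out('top',n): print(n,x['p'],x['pixel'],rect(x['region'],t,119 if n=='key' else 84))
E
```

```text
38.1 [418.6756921  281.10594584 245.0453313 ] -20.90773088992941
red 1947 (array([416.6, 279.5]), np.float32(69.3), array([18.1, 85.6], dtype=float32))
key 0.87 [157.2, 281.9] (array([412.4, 273. ]), np.float32(72.1), array([19.9, 83.5], dtype=float32))
reset_knob 0.65 [333.5, 154.8] (array([ 733. , -131.4]), np.float32(168.1), array([73.4, 82.4], dtype=float32))
reset_knob 0.32 [298.4, 220.1] (array([571. , -58.3]), np.float32(86.0), array([51.9, 60.8], dtype=float32))
```

arm_command(series="100 0.06 0.03 0 0;100 0.1 0.06 0 0;100 0.135 0.06 0 0;100 0.135 0.06 0 0;100 0.135 0.06 0 0")

```text
time_s: 38.92
position: [549.8, 339.8, 238.4]
eef_rot: [[0.357, 0.934, -0.003], [0.934, -0.357, -0.001], [-0.002, -0.002, -1.0]]
force: [0.3, 0.1, 0.6]
finger_gap: 0.997
```

```bash
python3 - <<'E'
from h import *
s=r.observe();print(s['time_s'],s['position'])
d=cam('wrist')
for n,z in(('reset_knob_grip',84),('reset_knob',84)):
    for x in r.cut_out('wrist',n): print(n,x['p'],x['pixel'],rect(x['region'],d,z))
p=proj(d,[[555,339,77]])[0];print(p)
b=[int(p[0])-80,int(p[1])-60,int(p[0])+80,int(p[1])+60]
b=[max(0,b[0]),max(0,b[1]),min(560,b[2]),min(420,b[3])];print(b)
save(d,'w11.png',b,5)
E
```

```text
38.925 [549.8227339  339.77060017 238.40256937]
reset_knob_grip 0.87 [288.0, 181.4] (array([562.4, 351.9]), np.float32(69.1), array([38.7, 38.7], dtype=float32))
reset_knob_grip 0.69 [210.0, 267.6] (array([445.7, 297.9]), np.float32(69.5), array([75.8, 85.9], dtype=float32))
reset_knob 0.65 [288.3, 182.3] (array([562.8, 351.3]), np.float32(158.6), array([39.6, 39.7], dtype=float32))
[283.97752685 195.80872607]
[203, 135, 363, 255]
```

View pics/w11.png

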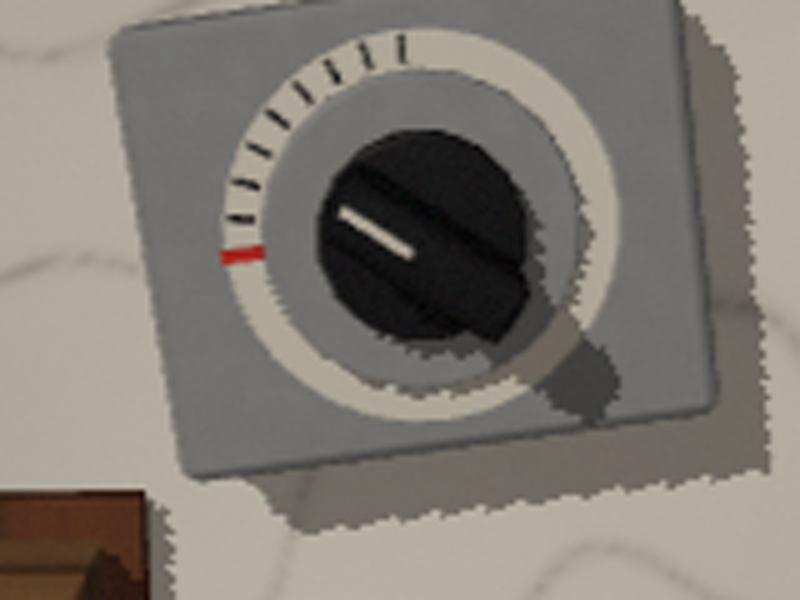

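The key is home: its handle fits at (416.6,279.5) at its home height. In the crop, the knob bar runs from (345,195) to (515,315) with its white mark at upper left, and the red zero mark is at (243,256). That is about 43° of anticlockwise turn.

```bash
python3 - <<'E'
from h import *
d=cam('wrist'); u=lambda L:np.array(L)/5+[203,135]
P=pz(d,u([(360,165),(530,290),(500,340),(330,225)]),84)[:,:2];print('bar',P,P.mean(0),np.linalg.norm(np.roll(P,-1,0)-P,axis=1))
print('disc',pz(d,u([(422,235)]),54),'dial',pz(d,u([(421,223)]),40))
L=pz(d,u([(340,210),(413,257)]),84)[:,:2];e=L[1]-L[0];print('bar ang',np.degrees(np.arctan2(e[1],e[0])))
D=pz(d,u([(243,256),(421,223)]),40)[:,:2];e=D[1]-D[0];print('zero ang',np.degrees(np.arctan2(e[1],e[0])))
# dark mask of bar top near
g=cv2.cvtColor(d['frame'],cv2.COLOR_RGB2GRAY);m=np.zeros_like(g);m[150:215,255:320]=(g[150:215,255:320]<45);print(rect(m,d,60))
E
python3 st.py
```

```text
bar [[557.37136156 368.07640037]
 [578.9712597  334.49865786]
 [570.34732968 327.42236737]
 [548.06068289 359.58885789]] [563.68765846 347.39657087] [39.92518493 11.15553926 39.13282175 12.59869495]
disc [[562.60613723 347.12825737  54.        ]] dial [[562.87684346 347.51082867  40.        ]]
bar ang -53.893959949061355
zero ang -10.345415659678045
(array([562.2, 347.4]), np.float32(69.1), array([40.7, 41.8], dtype=float32))
39.125 [550.1914075  340.10012358 240.17723318] -20.890747875082408 tau [-0.0445398  -0.00881291  0.08183271] [ 0.44191641  0.36588281 -0.86777646] 0.9968087677269263
```

arm_command(series="100 0.013 0.0072 0 0.18;100 0.013 0.0072 0 0.36;100 0.013 0.0072 0 0.54;100 0.013 0.0072 -0.04 0.72;100 0.013 0.0072 -0.09 0.9;100 0.013 0.0072 -0.14 0.976;100 0.013 0.0072 -0.179 0.976;100 0.013 0.0072 -0.179 0.976;0 0.013 0.0072 -0.179 0.976;0 0.013 0.0072 -0.179 0.976;0 0.013 0.0072 -0.179 0.976;0 0.013 0.0072 -0.179 0.976", newtons=25)

```text
time_s: 40.62
position: [564.4, 347.4, 61.8]
eef_rot: [[-0.574, 0.819, 0.001], [0.819, 0.574, 0.0], [-0.0, 0.001, -1.0]]
force: [-0.8, 0.1, 0.4]
finger_gap: 0.587
```

arm_command(series="0 0 0 0 0;0 0 0 0 0;0 0 0 0 0;0 0 0 0 0;0 0 0 0 0;0 0 0 0 0;0 0 0 0 0;0 0 0 0 0")

```text
time_s: 41.62
position: [562.3, 346.3, 60.7]
eef_rot: [[-0.574, 0.819, -0.004], [0.819, 0.574, -0.003], [0.0, -0.005, -1.0]]
force: [-5.4, -4.2, 4.2]
finger_gap: 0.151
```

```bash
python3 st.py
```

```text
41.625 [562.28126371 346.26126756  60.74369131] 35.030546993841895 tau [-0.71497972  0.90427238  0.05202844] [-5.39613318 -4.15970661  4.21288149] 0.15146888444741713
```

arm_command(series="0 0 0 0 0.14;0 0 0 0 0.28;0 0 0 0 0.42;0 0 0 0 0.56;0 0 0 0 0.68;0 0 0 0 0.76;0 0 0 0 0.78;0 0 0 0 0.78")

```text
time_s: 42.62
position: [562.9, 347.1, 60.8]
eef_rot: [[-0.984, 0.181, -0.003], [0.181, 0.984, -0.0], [0.003, -0.001, -1.0]]
force: [-6.1, -1.5, 3.9]
finger_gap: 0.154
```

```bash
python3 st.py
```

```text
42.625 [562.89485096 347.08749029  60.7541772 ] 79.59204602285185 tau [-0.19702643  0.80593317 -0.57118119] [-6.11484794 -1.49230547  3.8509197 ] 0.15426877801757322
```

The stop is reached (0.57 N m). Release and check.

arm_command(series="100 0 0 0 0;100 0 0 0 0;100 0 0 0 0;100 0 0 0 0;100 0 0 0 0;100 0 0 0 0;100 0 0 0.05 0;100 0 0 0.11 0;100 0 0 0.17 0;100 0 0 0.18 0;100 0 0 0.18 0")

```text
time_s: 44.0
position: [564.3, 347.4, 241.4]
eef_rot: [[-0.984, 0.179, 0.001], [0.179, 0.984, 0.0], [-0.001, 0.001, -1.0]]
force: [0.6, 0.1, -0.5]
finger_gap: 1.001
```

```bash
python3 - <<'E'
from h import *
s=r.observe();print(s['time_s'],s['position'])
d=cam('wrist')
f=d['frame'].astype(int)
# white mark: bright pixels inside knob disc region (z=84, r<20 of axis)
yy,xx=np.mgrid[0:420,0:560]
P=pz(d,np.c_[xx.ravel(),yy.ravel()],84)[:,:2].reshape(420,560,2)
rr=np.hypot(P[...,0]-563,P[...,1]-347.3)
m=(f.min(2)>130)&(rr<24); q=P[m]; print(m.sum(),q.mean(0))
if m.sum()>4:
    c=q-q.mean(0);w=np.linalg.svd(c)[2][0];print('mark line ang',np.degrees(np.arctan2(w[1],w[0]))%180)
P4=pz(d,np.c_[xx.ravel(),yy.ravel()],40)[:,:2].reshape(420,560,2)
rr=np.hypot(P4[...,0]-563,P4[...,1]-347.3)
m=(f[...,0]>120)&(f[...,1]<70)&(rr<60); q=P4[m].mean(0);e=np.array([563,347.3])-q;print('red->centre ang',np.degrees(np.arctan2(e[1],e[0]))%180,m.sum())
E
```

```text
44.0 [564.27886198 347.35869763 241.39434961]
79 [573.67114868 348.89967033]
mark line ang 178.70403739445905
red->centre ang 168.68930870081883 16
```

```bash
python3 - <<'E'
from h import *
d=cam('wrist')
f=d['frame'].astype(int)
p=proj(d,[[563,347.3,70]])[0];print(p)
m=(f.min(2)>110).astype(np.uint8)
n,l,st,c=cv2.connectedComponentsWithStats(m)
for i in range(1,n):
    if np.hypot(*(c[i]-p))<40 and 4<st[i,4]<200:
        ys,xs=np.where(l==i);q=pz(d,np.c_[xs,ys],84)[:,:2]
        w=np.linalg.svd(q-q.mean(0))[2][0];print(st[i],q.mean(0),np.degrees(np.arctan2(w[1],w[0]))%180)
x,y=map(int,p)
g=cv2.cvtColor(d['frame'],cv2.COLOR_RGB2GRAY)
for row in g[y-30:y+30:2,x-36:x+36:2]: print(''.join(' .:-=+*#%@'[min(9,v//22)] for v in row))
E
```

```text
[279.89292309 195.81568612]
[278 178   3  16  31] [550.39822605 349.03464691] 166.87495844327708
[308 221   3   6  11] [592.02303744 370.40957893] 167.49608540463137
+++#####=++++++++++++++++++++##*.#++
++#####=++++++++++++++++++++++*:##*+
+*####=+++++++++++++++++++++++*####+
+####-++++++++-.   . :=++++++++##*.*
*###==++++++=.        ..=++++++++=##
###==++++++:          ...=++++++*###
###+=+++++:.      .. ....:=++++++##*
##+=++++=:       .#=.  ....=+++++#:+
##==+++--.       .#=.. ....:+++++*##
#+==++--:         #-.  .....=+++++##
#+=+----.        .#-. .... .-++++++.
##=-:---.        .#-   .....:+++++##
#*---:-:          #:.  .....:+++++##
#=-----:         .#:   .. . .+++++**
#+----::          #..  ... ..+++++#*
#+=--:--.          .   .  . -+++++##
#*=--:--.          .. . .   =+++++##
##=-:-:-:         .. ....   =++++*##
#==-:----.         .      .-+++++###
#===--::--       . .. ..  .++++++###
++===-::--:       .   .   =+++++####
+====-----::      ..    .=+++++*###*
+-====-:--::-.         =+++++++####+
---====----::-.   .  :++++++++####++
+::=====---::-.   ...:++++++*####*++
+:::=====-:::::    . -+++++*####*+++
+::::======-:-=:... :=+++*#####*++++
+-::::-====#====+++++++*######++++++
--:::-:-==####+=##=##########+++++++
-::-::-=++#################+++++++++
```

```bash
python3 - <<'E'
from h import *
A=[];B=[]
d=cam('wrist');f=d['frame'].astype(float)
yy,xx=np.mgrid[172:200,268:292]
w=np.clip(f.min(2)[172:200,268:292]-60,0,None);w[~((np.abs(xx-280)<5))]=0
# weighted line on plane 84
P=pz(d,np.c_[xx.ravel(),yy.ravel()],84)[:,:2];W=w.ravel();mu=(P*W[:,None]).sum(0)/W.sum()
c=((P-mu)*W[:,None]).T@(P-mu);v=np.linalg.eigh(c)[1][:,1];print('mark',np.degrees(np.arctan2(v[1],v[0]))%180,mu)
# red mark and dial ring ticks on plane 40: ring fit
red=(f[...,0]-f[...,1]>50)&(f[...,2]<100);Y,X=np.where(red);Q=pz(d,np.c_[X,Y],40)[:,:2]
k=np.hypot(*(Q-[563,347.3]).T)<60;Q=Q[k];print(len(Q),Q.mean(0))
# dial ring: bright region centroid via outer contour ellipse on plane
m=(f.min(2)>125).astype(np.uint8);YY,XX=np.where(m);R=pz(d,np.c_[XX,YY],40)[:,:2]
rr=np.hypot(*(R-[563,347.3]).T);R=R[(rr>28)&(rr<46)]
# circle fit (algebraic)
s=np.linalg.lstsq(np.c_[2*R,np.ones(len(R))],(R**2).sum(1),rcond=None)[0];C=s[:2];print('ring',C,np.sqrt(s[2]+C@C),len(R))
for O in (C,[563,347.3],mu*0+[562.9,347.1]):
    e=O-Q.mean(0);print('zero',np.degrees(np.arctan2(e[1],e[0]))%180)
a=np.radians(np.degrees(np.arctan2(v[1],v[0]))%180)
E
```

```text
mark 167.9753799700373 [550.79093054 349.01247689]
27 [524.19144924 355.14875974]
ring [561.81346781 345.92528193] 38.65385278813271 1270
zero 166.22495985239775
zero 168.56654657260583
zero 168.25373205592382
```

The knob mark is at 168.0° against a zero of 166–168.6°, so it is at zero. Now a final look at the blanks.

arm_command(series="100 0 -0.06 0.03 0.08;100 0.03 -0.12 0.06 0.08;100 0.06 -0.18 0.067 0.08;100 0.08 -0.24 0.067 0.08;100 0.086 -0.3 0.067 0.08;100 0.086 -0.337 0.067 0.08;100 0.086 -0.337 0.067 0.08;100 0.086 -0.337 0.067 0.08")

```text
time_s: 45.15
position: [649.5, 10.8, 306.3]
eef_rot: [[-0.995, 0.1, -0.003], [0.1, 0.995, 0.001], [0.003, 0.001, -1.0]]
force: [0.6, 0.1, 0.5]
finger_gap: 1.002
```

```bash
python3 - <<'E'
from h import *
from scipy.ndimage import map_coordinates
print(r.observe()['position'])
d=cam('wrist')
a=np.radians(-6.1);X=np.array([np.cos(a),np.sin(a)]);Y=np.array([-X[1],X[0]]);O=np.array([585.1,11.6]);R=np.array([X,Y])
for x in r.cut_out('wrist','blank0'): print(x['p'],'jig',R@(np.array(rect(x['region'],d,54)[0])-O),rect(x['region'],d,54))
g=cv2.cvtColor(d['frame'],cv2.COLOR_RGB2GRAY).astype(float)
for y in (-115,-10,10,115):
    xs=np.arange(-50,34,2);m=proj(d,[np.r_[O+x*X+y*Y,20] for x in xs])
    print(y,' '.join(f'{x}:{int(k)}' for x,k in zip(xs,map_coordinates(g,[m[:,1],m[:,0]],order=1,cval=-1))))
t=cam('top')
h=cv2.cvtColor(t['frame'],cv2.COLOR_RGB2HSV)
red=((h[...,0]<8)|(h[...,0]>172))&(h[...,1]>150)&(h[...,2]>90); red[:240]=0;red[320:]=0;red[:,:120]=0;red[:,220:]=0
print('key',rect(red,t,119))
for n in('glue','wax','sander'):
    print(n,[(x['pixel'],round(x['p'],2)) for x in r.find_in('top',n)][:2])
E
```

```text
[649.51743296  10.76304396 306.34211758]
0.89 jig [  1.66829077 -68.30949279] (array([579.5, -56.5]), np.float32(84.2), array([47. , 64.5], dtype=float32))
0.74 jig [ 0.27408336 68.01422556] (array([592.6,  79.2]), np.float32(84.4), array([45.9, 62.1], dtype=float32))
0.52 jig [-55.57480594 314.87724742] (array([563.3, 330.6]), np.float32(4.9), array([20.3, 40.7], dtype=float32))
-115 -50:104 -48:103 -46:114 -44:114 -42:106 -40:156 -38:157 -36:145 -34:123 -32:122 -30:123 -28:122 -26:119 -24:121 -22:111 -20:85 -18:139 -16:157 -14:157 -12:116 -10:95 -8:93 -6:91 -4:93 -2:93 0:93 2:94 4:92 6:92 8:92 10:92 12:92 14:92 16:93 18:94 20:91 22:92 24:80 26:36 28:38 30:38 32:45
-10 -50:130 -48:127 -46:129 -44:128 -42:126 -40:127 -38:126 -36:115 -34:128 -32:127 -30:127 -28:126 -26:127 -24:124 -22:90 -20:111 -18:157 -16:158 -14:157 -12:155 -10:157 -8:155 -6:158 -4:160 -2:155 0:155 2:156 4:157 6:155 8:153 10:153 12:157 14:157 16:157 18:158 20:155 22:150 24:87 26:68 28:67 30:66 32:71
10 -50:129 -48:128 -46:128 -44:126 -42:123 -40:128 -38:127 -36:117 -34:128 -32:127 -30:127 -28:127 -26:127 -24:123 -22:85 -20:128 -18:157 -16:158 -14:157 -12:154 -10:158 -8:157 -6:114 -4:104 -2:118 0:132 2:101 4:92 6:92 8:92 10:97 12:105 14:105 16:105 18:106 20:104 22:103 24:79 26:69 28:69 30:69 32:70
115 -50:144 -48:143 -46:142 -44:152 -42:158 -40:157 -38:158 -36:132 -34:129 -32:130 -30:128 -28:125 -26:124 -24:91 -22:91 -20:139 -18:157 -16:157 -14:157 -12:158 -10:161 -8:159 -6:158 -4:159 -2:158 0:159 2:159 4:155 6:156 8:156 10:157 12:161 14:159 16:161 18:159 20:158 22:119 24:73 26:72 28:69 30:59 32:62
key (array([413.6, 277.7]), np.float32(69.2), array([16.6, 82.3], dtype=float32))
glue [([178.2, 161.1], 0.98)]
wax [([334.8, 156.1], 0.63)]
sander [([392.7, 171.7], 0.94)]
```

The jaw edge is at about -22.5 mm and the fence at about +23.3 mm, a 46 mm gap, so it is on the blanks. Bystanders are unmoved. I'm handing in.

```bash
python3 -c "
from workcell import r
print(r.job_done())"
```

```text
the job is handed in; nothing more can be done
None
```

I did the whole job and handed it in at about 45 s of robot time; the hand-in gives no verdict.

I opened the clamp to its stop with the key and stood both blanks in the channel (only two were there). I then tightened the clamp, put the key back in its stand and turned the reset knob to its zero stop.

| Check | Last reading |
|---|---|
| Clamp | 0.5 N m at the key when tight; jaw-to-fence gap about 46 mm, one blank's width |
| Blanks | within 2 mm of the clamped line, at about ±68 mm along it |
| Key | upright at its home height, about 1 mm from where it started |
| Reset knob | mark 168.0°, red zero mark 166.2–168.6° (limit 4.6°) |
| Bystanders | glue bottle, wax tin and sanding block within a few pixels of their starting places |

- **Clamping force:** I judged the jaw's pressure from the key torque only. I did not measure it after the key was out.
- **Screw angle:** closing took about 15° more turn than I expected. That fits about ±8° of play in the socket, and the screw angle itself was never read directly.
- **Blank A:** it had moved about 20 mm between the first look and the grasp, so I measured it again before picking it up.
- **Readings that disagreed:** the camera estimates of the key's resting place differ by about 3 mm (wrist and overhead). My first automatic reading of the knob mark was wrong, so I repeated it.
- **Pictures:** I used all 16 views, so the final checks were done on image data without viewing a picture.

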